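Couple the test plugs and open the test valve

TASK

On the hose-test bench, connect every coloured test plug that is there to the coupler of its own colour: pull the coupler's sleeve back until it stays back, push the plug fully home, then ease the sleeve forward so that it springs shut and locks the plug. When all of them are locked, set the red T-handle squarely down over the valve's square brass spindle and turn it anticlockwise (seen from above) until it stops, to open the valve; let go of everything, leave any unused coupler with its sleeve forward and do not disturb the oil can, the wrench or the cardboard bin.

Things in the scene. Friction and masses are not known exactly. Their poses are not given: they have to be found in the camera images.
- coupler_red_mouth (a point): Mouth centre of the fixed red coupler: level tube, bore 22.4 mm, axis 75 mm above the bench; red bulkhead block 60 mm wide, 100 mm high, its face 75 mm behind the mouth. x points level into the bore, z up. The 3 couplers are parallel, 105 mm apart, colours in any order. 25 mm deep, two jaws block the bore unless the sleeve is back over 15 mm.
- sleeve_red (a joint): Slide of the red coupler's aluminium sleeve, m: 0 forward (shut), 0.024 fully back (+x of the mouth). The spring pushes forward, 7 N at 0, nil at 0.018; beyond that it snaps back and stays at 0.024, held by 3.5 N. Eased forward past 0.018 (say to 0.010) and let go, it springs to 0; if a plug is not home, the jaws stop it near 0.014.
- sleeve_red_grip (a point): Centre of the red coupler's sleeve, on its axis, moving with it; 26 mm behind the mouth when forward; axes as the mouth's. A waist of 38 mm diameter, 32 mm long, lies between two end flanges of 48 mm diameter, 6 mm long: grip the waist from above, fingers either side.
- plug_red_center (a point): Body centre of the loose red test plug (may be absent): square body 50 mm long (x), 36 x 36 mm; grooved steel nose, 20 mm diameter, tapered tip, reaching 75 mm along +x from here. Lies flat, this point 18 mm up. About 0.28 kg. Home, the body's front meets the mouth: this point is on the axis, 25 mm before it. Locked: 4 mm end play, droops 4 mm.
- coupler_blue_mouth (a point): Mouth centre of the fixed blue coupler: level tube, bore 22.4 mm, axis 75 mm above the bench; blue bulkhead block 60 mm wide, 100 mm high, its face 75 mm behind the mouth. x points level into the bore, z up. The 3 couplers are parallel, 105 mm apart, colours in any order. 25 mm deep, two jaws block the bore unless the sleeve is back over 15 mm.
- sleeve_blue (a joint): Slide of the blue coupler's aluminium sleeve, m: 0 forward (shut), 0.024 fully back (+x of the mouth). The spring pushes forward, 7 N at 0, nil at 0.018; beyond that it snaps back and stays at 0.024, held by 3.5 N. Eased forward past 0.018 (say to 0.010) and let go, it springs to 0; if a plug is not home, the jaws stop it near 0.014.
- sleeve_blue_grip (a point): Centre of the blue coupler's sleeve, on its axis, moving with it; 26 mm behind the mouth when forward; axes as the mouth's. A waist of 38 mm diameter, 32 mm long, lies between two end flanges of 48 mm diameter, 6 mm long: grip the waist from above, fingers either side.
- plug_blue_center (a point): Body centre of the loose blue test plug (may be absent): square body 50 mm long (x), 36 x 36 mm; grooved steel nose, 20 mm diameter, tapered tip, reaching 75 mm along +x from here. Lies flat, this point 18 mm up. About 0.28 kg. Home, the body's front meets the mouth: this point is on the axis, 25 mm before it. Locked: 4 mm end play, droops 4 mm.
- coupler_yellow_mouth (a point): Mouth centre of the fixed yellow coupler: level tube, bore 22.4 mm, axis 75 mm above the bench; yellow bulkhead block 60 mm wide, 100 mm high, its face 75 mm behind the mouth. x points level into the bore, z up. The 3 couplers are parallel, 105 mm apart, colours in any order. 25 mm deep, two jaws block the bore unless the sleeve is back over 15 mm.
- sleeve_yellow (a joint): Slide of the yellow coupler's aluminium sleeve, m: 0 forward (shut), 0.024 fully back (+x of the mouth). The spring pushes forward, 7 N at 0, nil at 0.018; beyond that it snaps back and stays at 0.024, held by 3.5 N. Eased forward past 0.018 (say to 0.010) and let go, it springs to 0; if a plug is not home, the jaws stop it near 0.014.
- sleeve_yellow_grip (a point): Centre of the yellow coupler's sleeve, on its axis, moving with it; 26 mm behind the mouth when forward; axes as the mouth's. A waist of 38 mm diameter, 32 mm long, lies between two end flanges of 48 mm diameter, 6 mm long: grip the waist from above, fingers either side.
- plug_yellow_center (a point): Body centre of the loose yellow test plug (may be absent): square body 50 mm long (x), 36 x 36 mm; grooved steel nose, 20 mm diameter, tapered tip, reaching 75 mm along +x from here. Lies flat, this point 18 mm up. About 0.28 kg. Home, the body's front meets the mouth: this point is on the axis, 25 mm before it. Locked: 4 mm end play, droops 4 mm.
- spindle_top (a point): Top centre of the valve's brass square spindle, 16 x 16 mm, 26 mm high, on the flat 70 x 70 mm top of the green valve block, 50 mm above the bench. x and y are square to the spindle's sides and turn with it; z up.
- spindle (a joint): Turn of the spindle, rad: 0 closed stop, 1.35 open stop, growing anticlockwise seen from above. Starts at 0 to 0.25; stays where left; takes about 0.25 N m.
- handle_grip (a point): Middle of the red T-handle's bar: 110 mm long (x), 28 wide (y), 20 high, 40 mm above the underside of its 56 x 56 x 8 mm foot; hub 46 x 28 mm. Square bore in the underside: 18 mm, flared to 26, 30 deep, sides parallel to x and y: 4 positions fit. Stands upright. Seated, the foot rests on the valve block and this point is on the spindle's axis, 14 mm above its top. 0.35 kg.
- oil_can: Bystander: grey oil can, 64 mm diameter, 150 mm high; origin at the centre of its underside.
- wrench: Bystander: steel wrench, 180 mm long, lying along its x; origin at its middle underside.
- fittings_bin: Bystander: open cardboard bin, 100 x 140 x 60 mm; origin at the centre of its underside.
There are look-alikes about, which are no part of the job. Several things look just like the part that bears handle_grip: the one meant starts farthest from the robot's base.

How it is judged:
On the way, in this order (a step that is already met when the one before it is completed fails the run):
1. every test plug that is present is fully home in the coupler of its colour and all sleeves are forward (x of plug_red_center in the frame of coupler_red_mouth between -0.031 and -0.02 m and y of plug_red_center in the frame of coupler_red_mouth between -0.006 and 0.006 m and z of plug_red_center in the frame of coupler_red_mouth between -0.006 and 0.006 m and angle between the x axis of plug_red_center and the x axis of coupler_red_mouth, either way round below 0.15 rad and x of plug_blue_center in the frame of coupler_blue_mouth between -0.031 and -0.02 m and y of plug_blue_center in the frame of coupler_blue_mouth between -0.006 and 0.006 m and z of plug_blue_center in the frame of coupler_blue_mouth between -0.006 and 0.006 m and angle between the x axis of plug_blue_center and the x axis of coupler_blue_mouth, either way round below 0.15 rad and x of plug_yellow_center in the frame of coupler_yellow_mouth between -0.031 and -0.02 m and y of plug_yellow_center in the frame of coupler_yellow_mouth between -0.006 and 0.006 m and z of plug_yellow_center in the frame of coupler_yellow_mouth between -0.006 and 0.006 m and angle between the x axis of plug_yellow_center and the x axis of coupler_yellow_mouth, either way round below 0.15 rad and value of joint each of sleeve_red, sleeve_blue, sleeve_yellow below 0.004 m), for 0.2 s.
2. the T-handle sits squarely down on the spindle (horizontal distance between handle_grip and spindle_top below 0.005 m and z of handle_grip in the frame of spindle_top below 0.018 m and angle between handle_grip's own z axis and vertical below 0.1 rad), for 0.1 s.
3. the valve is turned open with the handle on it (all of step 2 and value of joint spindle above 1.2 rad), for 0.2 s.
At the end, for the whole second after the job is handed in: Each present plug in its own colour's coupler, within 6 mm of home, 6 mm of the axis and 0.15 rad; all three sleeves within 4 mm of forward; T-handle upright over the spindle (5 mm), within 4 mm of fully down; spindle beyond 1.2 rad; all released, at rest (all of step 1 and all of step 3 and linear speed of each of handle, plug_red, plug_blue, plug_yellow below 0.02 m/s); the robot touches nothing.
It fails at once if the oil can, the wrench or the bin is disturbed (moved more than 4 cm) (distance of any of oil_can, wrench, fittings_bin from where it was at the start of the episode above 0.04 m).
Of plug_red, plug_blue, plug_yellow only 2 to 3 are there at a start; the rules pass over those that are not, and their reading is None.
At some moment in a run one of plug_red, plug_blue, plug_yellow, handle may be knocked a few centimetres aside while the robot is not near it.
It also fails if it takes over 210 s, if anything falls off the work surface, if the arm or the gripper's body presses on something with over 40 N, if the wrist force passes 120 N, or if a joint passes its speed limit or range.

ROBOT

A 7-joint arm with a two-finger parallel gripper is mounted at the origin on the work surface. World frame = base frame: x ahead of the robot, y to its left, z up, the work surface at z = 0. Lengths are in m, angles in rad, forces in N, time in s.
With the tool pointing down it reaches from about 0.35 to 0.9 m from the base axis. Payload 8.1 kg.
Tool frame: the origin (TCP) lies midway between the tips of the shut fingers; the grasp point (between the pads) lies 19 mm behind it (arm.hold_point_z is the z of the grasp point in the tool frame, in m); z points along the fingers, y is the line along which they close (so a half turn about z gives the same grasp; the last joint's range is limited). The gripper opens to 92 mm and grips with 3 to 60 N. Pads are 19 mm wide; open, the fingers measure 130 mm over their backs; the gripper's body (75 mm by 190 mm) begins 47 mm behind the grasp point.
Start: joints at [-0.103, 0.434, 0.025, 1.573, -0.012, 1.134, -0.075], TCP at [0.625, -0, 0.227] pointing down, gripper open.
Joint ranges: [-2.62, 2.62], [-0.44, 2.09], [-1.27, 1.32], [0.08, 2.57], [-1.32, 4.46], [0.12, 2], [-2.74, 2.74]. Speed limits (rad/s): [2.22, 2.22, 3.01, 3.01, 3.14, 3.14, 3.14].

INTERFACE

Orientations are given as a rotation vector (axis times angle).
In Python, from cell import arm, get_image, camera_params, job gives the robot as it stands.
- The arm moves only by the tool send_rows, never from a script. Its argument "deltas" is a list of rows, each a list of 3 entries, a list of its own where there are three numbers: the shift along the world's x, y, z in m, then the turn, a rotation vector about the world's x, y, z in rad, then the finger opening in m, from 0 to 0.0918. In form: [[[tx, ty, tz], [ax, ay, az], gripper], ...]. A call has exactly 10 rows; each row shifts and turns the commanded pose from where the row before left it; what a row does not reach is not made up. A row lasts 1/10 s, in which the tool goes at most 50 mm and 8.59 degrees, less where a joint would pass 70% of its speed; a pose out of reach is approached as far as the arm can. A call with a gripper value outside its range is refused whole. The fingers move at their own pace and stop on an object; "force" is the grip in N (left out, the last holds). Time passes only in rows, so rows that do not move let the fingers close, or fill a call up. It gives the time, the measured TCP pose, the force and the opening at its end, in the units of the state.
- arm.observe(): the state, without advancing time (a new reading comes with each control period).
- get_image(name): name is "scene" or "side" or "wrist"; returns the picture (400x640x3 uint8, red, green, blue); there is no depth.
- camera_params(name): a dict with "fov_y" (degrees; the focal length in pixels is half the picture's height over the tangent of half this angle, whatever the lens; pixels are square), "cx", "cy" (the principal point, pixels), "rvec" (rotation vector, rad) and "tvec" (3), from world to camera coordinates, as OpenCV has them. Camera axes: x right, y down, z forward; pixel columns grow to the right and rows downward; lengths in m; the calibration is good to about 2 mm. A picture is of the moment at which its call begins: read the wrist's pose just before it. camera_params takes no time and is no camera call; for the wrist camera it gives the pose at the moment of the call.
- job.sign_off(): hands the job in, once; it reports no verdict.
The state is a dict: "clock": time; "joints": joint angles; "dq": joint speeds; "joint_efforts": joint torques, N m; "position": TCP position; "ee_rot": TCP orientation; "force": force on the tool from outside, world axes, zero at the start; "ft_torque": the same for the moment, N m; "width": opening from 0.0 (shut) to 1.0 (fully open).
Only numpy, scipy, OpenCV 4.12 (cv2) and the standard library are available. Lean on these libraries where they do the work, as an engineer would, in place of code of your own. Each camera call takes 0.05 s, during which the arm holds its last target. There are 200 camera calls.

## Working session

There is one attempt and no reset: what is moved stays moved. The work goes in short steps, Python scripts to look and compute and a tool call to move; the robot and the scene stay as the last step left them, time stands still between calls to the robot, and variables do not carry over. Pictures are saved under pics/ and viewed, on a budget of 14 in all, crops included, one or two more only if the job needs it, and the job is handed in when it is done.

Besides the shell and the picture viewer there is one more tool, called after "Call:" as name(argument=value, ...), one argument or row to a line, values as JSON. send_rows: Moves the arm, as the interface text tells. Its arguments: {"type":"object","properties":{"deltas":{"type":"array","items":{"type":"array"}},"force":{"type":"number"}},"required":["deltas"]}

```bash
ls; mkdir -p pics; cat > h.py <<'E'
import numpy as np, cv2
from cell import arm, get_image, camera_params, job
def cam(n):
    p=camera_params(n); R=cv2.Rodrigues(np.array(p['rvec'],float))[0]; t=np.array(p['tvec'],float)
    f=200/np.tan(np.radians(p['fov_y'])/2); return R,t,f,p['cx'],p['cy']
def ray(c,u,v):
    R,t,f,cx,cy=c; d=R.T@np.array([(u-cx)/f,(v-cy)/f,1]); return -R.T@t,d
def onz(c,u,v,z):
    o,d=ray(c,u,v); return o+d*(z-o[2])/d[2]
def proj(c,P):
    R,t,f,cx,cy=c; q=R@np.array(P,float)+t; return np.array([cx+f*q[0]/q[2],cy+f*q[1]/q[2]])
def tri(c1,p1,c2,p2):
    o1,d1=ray(c1,*p1); o2,d2=ray(c2,*p2)
    s=np.linalg.lstsq(np.c_[d1,-d2],o2-o1,rcond=None)[0]; a=o1+d1*s[0]; b=o2+d2*s[1]
    return (a+b)/2,np.linalg.norm(a-b)
def save(n,im): cv2.imwrite('pics/'+n+'.png',im[:,:,::-1])
E
python3 - <<'E'
from h import *
a=get_image('scene');b=get_image('side');save('scene0',a);save('side0',b)
w=get_image('wrist');save('wrist0',w)
for n in('scene','side','wrist'):print(n,camera_params(n))
print(arm.observe(),arm.hold_point_z)
E
```

```text
pics
scene {'fov_y': 48.577978171250216, 'cx': 321.99317439777764, 'cy': 202.01747798750097, 'rvec': array([ 1.15055453,  2.49311327, -0.83012418]), 'tvec': array([ 0.29932384, -0.24637133,  1.53194893])}
side {'fov_y': 45.67815038239476, 'cx': 327.47496026183256, 'cy': 197.33758752859768, 'rvec': array([ 0.88626314, -2.37021908,  1.25737742]), 'tvec': array([0.35285982, 0.22469581, 1.18654199])}
wrist {'fov_y': 70.61333043248375, 'cx': 317.6140063828055, 'cy': 198.0422660327504, 'rvec': array([-2.88693211e+00, -8.00194816e-04,  1.77099187e-03]), 'tvec': array([-0.62521076, -0.03108655,  0.38905713])}
{'clock': 0.15, 'joints': array([-0.10259333,  0.43503437,  0.02498503,  1.57384063, -0.01159188,
        1.13399667, -0.07512443]), 'dq': array([ 0.0018073 , -0.00180449, -0.00202372, -0.00434367, -0.00047897,
        0.00161838,  0.00047183]), 'joint_efforts': array([ 9.13879558e-04, -6.68263149e+01,  9.85680185e-01, -3.14695251e+01,
       -6.03506877e-02,  3.94195947e-02,  8.07748006e-05]), 'position': array([ 6.24637893e-01, -5.81492689e-05,  2.26161488e-01]), 'ee_rot': array([-2.22105244e+00, -2.22081767e+00,  1.38155201e-03]), 'force': array([-0.04549371, -0.13480094,  0.06168175]), 'ft_torque': array([-3.03651893e-02,  6.40119457e-03, -4.41722095e-06]), 'width': 0.9994929143685573} -0.0188
```

View pictures.

View pics/scene0.png

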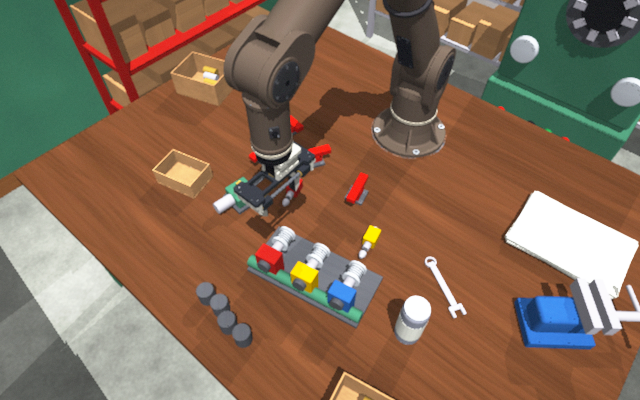

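View pics/side0.png

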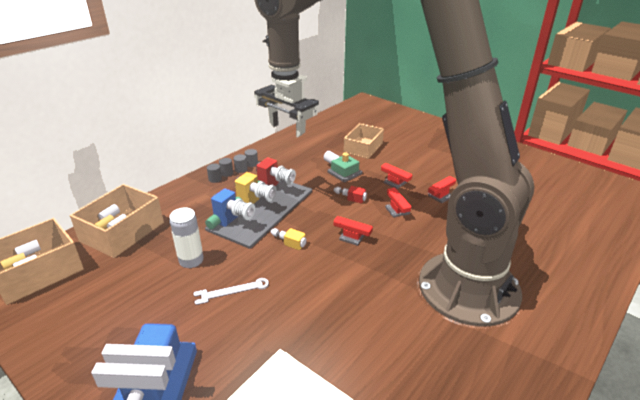

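```bash
python3 - <<'E'
from h import *
b=cv2.imread('pics/side0.png'); save('c1',cv2.resize(b[130:260,190:460],None,fx=2.95,fy=2.95,interpolation=cv2.INTER_CUBIC)[:,:,::-1])
R={'red':[((0,150,70),(6,255,255)),((174,150,70),(180,255,255))],'yel':[((22,150,100),(32,255,255))],'blue':[((100,150,50),(120,255,255))],'green':[((65,80,40),(90,255,255))]}
for n in('scene','side'):
    c=cam(n);hsv=cv2.cvtColor(cv2.imread(f'pics/{n}0.png'),cv2.COLOR_BGR2HSV)
    for k,rs in R.items():
        m=sum(cv2.inRange(hsv,*r) for r in rs)
        N,_,s,ce=cv2.connectedComponentsWithStats(m)
        for i in range(1,N):
            if s[i,4]>30:
                P=onz(c,*ce[i],0.03)
                if 0.2<P[0]<1 and abs(P[1])<.6: print(n,k,s[i],ce[i].round(1),P.round(3))
E
```

```text
scene red [290 115  14  18 164] [295.4 124.8] [ 0.256 -0.294  0.03 ]
scene red [308 144  23  18 232] [320. 151.] [ 0.294 -0.151  0.03 ]
scene red [249 152   9  11  68] [252.8 157. ] [ 0.454 -0.297  0.03 ]
scene red [346 172  23  32 352] [356.9 187.7] [0.337 0.032 0.03 ]
scene red [293 179  10  19  70] [298.4 188.6] [ 0.455 -0.1    0.03 ]
scene red [255 243  29  31 492] [270.  257.2] [0.68  0.001 0.03 ]
scene yel [362 225  19  23 241] [371.5 235. ] [0.445 0.166 0.03 ]
scene yel [290 261  28  32 502] [305.1 275.4] [0.66  0.109 0.03 ]
scene blue [328 280  28  32 508] [342.  294.1] [0.638 0.216 0.03 ]
scene green [226 182  19  26 148] [234.2 194.7] [ 0.597 -0.229  0.03 ]
scene green [248 255 115  68 837] [307.9 291.5] [0.689 0.145 0.03 ]
side red [257 157  20  26 251] [265.  167.6] [ 0.767 -0.029  0.03 ]
side red [381 163  32  21 388] [395.6 173.2] [ 0.418 -0.292  0.03 ]
side red [428 176  28  22 359] [441.9 186.5] [ 0.262 -0.323  0.03 ]
side red [347 186  19  17 228] [355.5 193.8] [ 0.442 -0.107  0.03 ]
side red [387 188  25  25 386] [398.1 200.7] [ 0.323 -0.163  0.03 ]
side red [333 216  40  23 548] [352.4 226.9] [0.347 0.031 0.03 ]
side green [332 157  26  12 139] [344.8 162.6] [ 0.588 -0.234  0.03 ]
side green [208 215  10   8  47] [212.8 218.2] [0.672 0.264 0.03 ]
```

View pics/c1.png

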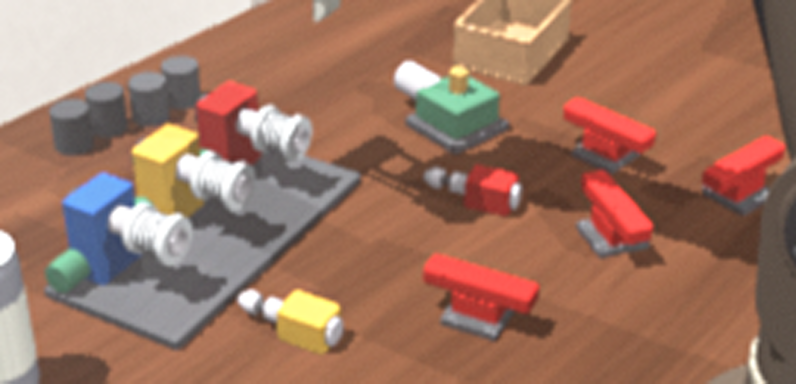

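View pics/wrist0.png

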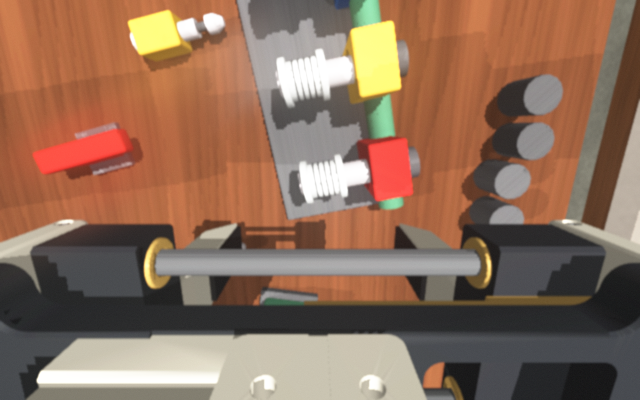

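Two plugs show in side0: red at (355,194) and yellow at (294,238); I see no blue one. Side0 has four T-handles:
- (396,173), at about 0.51 m from the base
- (442,187), at about 0.42 m
- (398,201), at about 0.36 m
- (352,227), at about 0.35 m

The one meant is the farthest, at (396,173). The valve is at (345,165). Next I'll move to a high vantage point with the tool turned.

Call:
send_rows(
  deltas=[
    [[-0.02,-0.005,0.016],[0,0,-0.14],0.09],
    [[-0.02,-0.005,0.016],[0,0,-0.14],0.09],
    [[-0.02,-0.005,0.016],[0,0,-0.14],0.09],
    [[-0.02,-0.005,0.016],[0,0,-0.14],0.09],
    [[-0.02,-0.005,0.016],[0,0,-0.14],0.09],
    [[-0.02,-0.005,0.016],[0,0,-0.14],0.09],
    [[-0.02,-0.005,0.016],[0,0,-0.14],0.09],
    [[-0.02,-0.005,0.016],[0,0,-0.14],0.09],
    [[-0.02,-0.005,0.016],[0,0,-0.14],0.09],
    [[-0.02,-0.005,0.016],[0,0,-0.14],0.09],
  ],
)

```text
clock: 1.15
position: [0.4239, -0.0502, 0.3872]
ee_rot: [-3.131, -0.259, 0.001]
force: [0.3, -0.2, -0.4]
width: 0.982
```

Call:
send_rows(
  deltas=[
    [[-0.02,0,0],[0,0,0],0.09],
    [[-0.02,0,0],[0,0,0],0.09],
    [[0,0,0],[0,0,0],0.09],
    [[0,0,0],[0,0,0],0.09],
    [[0,0,0],[0,0,0],0.09],
    [[0,0,0],[0,0,0],0.09],
    [[0,0,0],[0,0,0],0.09],
    [[0,0,0],[0,0,0],0.09],
    [[0,0,0],[0,0,0],0.09],
    [[0,0,0],[0,0,0],0.09],
  ],
)

```text
clock: 2.15
position: [0.3851, -0.05, 0.3867]
ee_rot: [3.13, 0.268, -0.0]
force: [-0.1, 0.1, 0.3]
width: 0.978
```

```bash
python3 - <<'E'
from h import *
w=get_image('wrist');c=cam('wrist');save('w1',w);np.save('w1.npy',np.array(c,dtype=object),allow_pickle=True)
print(-c[0].T@c[1],c[2:],arm.observe()['position'])
E
```

```text
[ 0.45257049 -0.03796051  0.54412627] (np.float64(282.4004655159519), 317.6140063828055, 198.0422660327504) [ 0.38504629 -0.05003213  0.38671375]
```

View pics/w1.png

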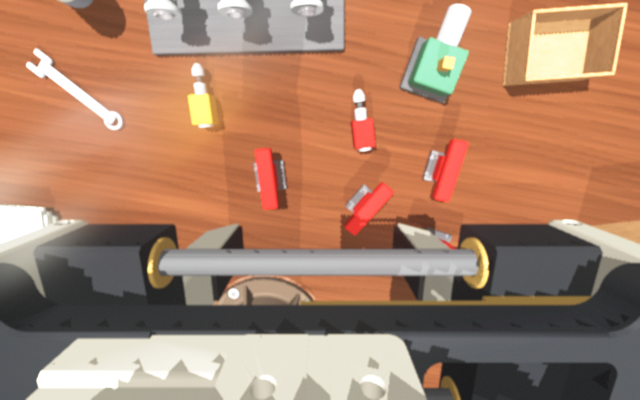

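w1 shows the yellow plug at (200,108), the red plug at (363,133), the handle meant at (450,170), the valve spindle at (447,62) and two decoy handles at (267,178) and (372,208). There is no blue plug. I'll measure those from this frame, then move over the couplers.

Call:
send_rows(
  deltas=[
    [[0.02,0.01,-0.012],[0,0,0],0.09],
    [[0.02,0.01,-0.012],[0,0,0],0.09],
    [[0.02,0.01,-0.012],[0,0,0],0.09],
    [[0.02,0.01,-0.012],[0,0,0],0.09],
    [[0.02,0.01,-0.012],[0,0,0],0.09],
    [[0.02,0.01,-0.012],[0,0,0],0.09],
    [[0.02,0.01,-0.012],[0,0,0],0.09],
    [[0.02,0.01,-0.012],[0,0,0],0.09],
    [[0,0.01,-0.012],[0,0,0],0.09],
    [[0,0.01,-0.012],[0,0,0],0.09],
  ],
)

```text
clock: 3.2
position: [0.5448, 0.0504, 0.2657]
ee_rot: [3.13, 0.267, -0.001]
force: [-0.7, 0.2, 0.4]
width: 0.981
```

Call:
send_rows(
  deltas=[
    [[0,0,0],[0,0,0],0.09],
    [[0,0,0],[0,0,0],0.09],
    [[0,0,0],[0,0,0],0.09],
    [[0,0,0],[0,0,0],0.09],
    [[0,0,0],[0,0,0],0.09],
    [[0,0,0],[0,0,0],0.09],
    [[0,0,0],[0,0,0],0.09],
    [[0,0,0],[0,0,0],0.09],
    [[0,0,0],[0,0,0],0.09],
    [[0,0,0],[0,0,0],0.09],
  ],
)

```text
clock: 4.2
position: [0.545, 0.05, 0.2667]
ee_rot: [3.13, 0.268, -0.0]
force: [0.8, 0.0, 0.0]
width: 0.983
```

```bash
python3 - <<'E'
from h import *
w=get_image('wrist');c=cam('wrist');save('w2',w);np.save('w2.npy',np.array(c,dtype=object),allow_pickle=True)
save('w2z',cv2.resize(w[:215],(800,269),interpolation=cv2.INTER_CUBIC))
print((-c[0].T@c[1]).round(4),arm.observe()['position'].round(4))
R={'red':[((0,150,70),(6,255,255)),((174,150,70),(180,255,255))],'yel':[((22,120,90),(34,255,255))],'blue':[((100,150,50),(120,255,255))]}
for n in('w1','w2'):
    c=np.load(n+'.npy',allow_pickle=True);hsv=cv2.cvtColor(cv2.imread(f'pics/{n}.png'),cv2.COLOR_BGR2HSV)
    for k,rs in R.items():
        m=sum(cv2.inRange(hsv,*r) for r in rs)
        for q in cv2.findContours(m,cv2.RETR_EXTERNAL,cv2.CHAIN_APPROX_NONE)[0]:
            if cv2.contourArea(q)>60:
                r=cv2.minAreaRect(q); b=np.array([onz(c,*p,.036)[:2] for p in cv2.boxPoints(r)]);
                print(n,k,np.round(r[0],1),np.round(r[1],1),round(r[2],1),'c',b.mean(0).round(4),'edges',[(round(float(np.hypot(*(b[i]-b[i-1]))),4),round(float(np.degrees(np.arctan2(*(b[i]-b[i-1])[::-1]))),1)) for i in(0,1)])
E
```

```text
[0.6125 0.0621 0.4241] [0.545  0.05   0.2667]
w1 red [367.  207.9] [20.9 61. ] 41.4 c [ 0.3176 -0.1542] edges [(0.0418, 57.3), (0.1141, -29.3)]
w1 red [267.3 178.4] [62.8 19.5] 81.9 c [0.3412 0.0362] edges [(0.1161, 14.8), (0.0349, -72.2)]
w1 red [447.2 169. ] [24.5 65.8] 18.8 c [ 0.4137 -0.2822] edges [(0.0473, 81.0), (0.1159, -3.4)]
w1 red [363.1 133.4] [29.5 23.1] 83.3 c [ 0.4506 -0.119 ] edges [(0.0508, 18.4), (0.0398, -73.7)]
w2 red [303.  289.6] [30.  19.9] 83.7 c [0.3638 0.0424] edges [(0.0526, 14.2), (0.0305, -73.1)]
w2 red [367.   50.5] [53. 62.] 90.0 c [0.7103 0.0166] edges [(0.0603, 10.8), (0.0758, -80.2)]
w2 yel [226.3 218.9] [14.9 23.7] 78.7 c [0.4592 0.1701] edges [(0.0225, 15.4), (0.0348, -68.6)]
w2 yel [267.7  48.3] [40.8 56.6] 88.4 c [0.692  0.1393] edges [(0.0463, 7.6), (0.0695, -78.8)]
w2 blue [168.1  43.2] [29.4 54.4] 80.5 c [0.6767 0.2621] edges [(0.0329, 11.3), (0.068, -71.9)]
```

View pics/w2z.png

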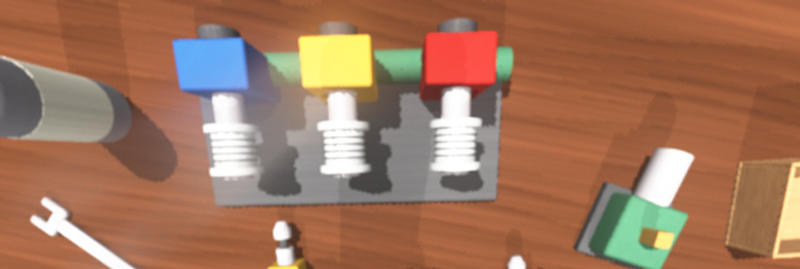

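w2z shows the blue, yellow and red couplers at (233,145), (344,145) and (456,143), and the valve at (640,235). There are no other plugs. Next I'll work out the coupler axes from masks of the bright sleeves.

```bash
python3 - <<'E'
from h import *
c=np.load('w2.npy',allow_pickle=True);im=cv2.imread('pics/w2.png');hsv=cv2.cvtColor(im,cv2.COLOR_BGR2HSV)
m=cv2.inRange(hsv,(0,0,150),(180,60,255)); m[145:]=0; m[:70]=0
N,L,s,ce=cv2.connectedComponentsWithStats(m)
for i in range(1,N):
    if s[i,4]<150: continue
    v,u=np.nonzero(L==i); P=np.array([onz(c,a,b,.075)[:2] for a,b in zip(u,v)])
    print(s[i],ce[i].round(1),P.mean(0).round(4))
    # axis by row midpoints (flange rows only: widest)
    for r in range(s[i,1],s[i,1]+s[i,3]):
        uu=u[v==r]; 
        if len(uu): a=onz(c,uu.min()-.5,r,.075);b=onz(c,uu.max()+.5,r,.075);print(r,uu.min(),uu.max(),((a+b)/2)[:2].round(4),round(float(np.hypot(*(a-b)[:2]))*1000,1))
E
```

```text
[ 342   70   59   75 2749] [368.8 110.3] [0.6382 0.0053]
70 361 375 [0.6815 0.0158] 17.1
71 360 375 [0.6803 0.0161] 18.3
72 357 375 [0.679  0.0176] 21.7
73 356 375 [0.6779 0.0179] 22.9
74 355 375 [0.6767 0.0183] 24.1
75 355 376 [0.6758 0.0175] 25.2
76 355 376 [0.6748 0.0173] 25.3
77 354 376 [0.6736 0.0176] 26.4
78 354 376 [0.6726 0.0174] 26.4
79 353 375 [0.6713 0.0183] 26.5
80 353 399 [0.6726 0.0044] 54.1
81 354 400 [0.6718 0.0031] 54.2
82 353 400 [0.6706 0.0034] 55.4
83 353 400 [0.6696 0.0031] 55.4
84 353 400 [0.6685 0.0029] 55.5
85 353 399 [0.6674 0.0032] 54.4
86 353 399 [0.6663 0.003 ] 54.4
87 353 398 [0.6652 0.0033] 53.3
88 353 399 [0.6642 0.0025] 54.5
89 353 399 [0.6631 0.0023] 54.5
90 353 399 [0.6621 0.002 ] 54.6
91 353 399 [0.661  0.0018] 54.6
92 353 398 [0.6598 0.0021] 53.5
93 353 398 [0.6588 0.0019] 53.6
94 352 398 [0.6576 0.0022] 54.8
95 345 398 [0.6558 0.006 ] 63.0
96 344 398 [0.6546 0.0063] 64.2
97 344 398 [0.6536 0.0061] 64.3
98 343 398 [0.6524 0.0064] 65.5
99 343 398 [0.6513 0.0062] 65.5
100 343 398 [0.6502 0.0059] 65.6
101 344 398 [0.6492 0.0051] 64.5
102 344 397 [0.64
[... 7481 characters left out ...]

125 523 554 [ 0.6567 -0.1982] 38.3
126 523 554 [ 0.6556 -0.1986] 38.3
127 522 554 [ 0.6544 -0.1985] 39.5
128 522 553 [ 0.6532 -0.1983] 38.4
129 521 553 [ 0.652  -0.1981] 39.6
130 521 552 [ 0.6508 -0.198 ] 38.4
131 520 552 [ 0.6496 -0.1978] 39.7
132 520 551 [ 0.6484 -0.1976] 38.5
133 519 551 [ 0.6472 -0.1975] 39.7
134 519 550 [ 0.6459 -0.1973] 38.6
135 518 550 [ 0.6447 -0.1971] 39.8
136 518 549 [ 0.6435 -0.197 ] 38.6
137 517 549 [ 0.6422 -0.1968] 39.9
138 517 548 [ 0.641  -0.1966] 38.7
139 516 548 [ 0.6398 -0.1965] 39.9
140 516 547 [ 0.6386 -0.1963] 38.8
141 515 547 [ 0.6373 -0.1961] 40.0
142 515 546 [ 0.6361 -0.1959] 38.8
143 514 546 [ 0.6348 -0.1958] 40.1
144 514 545 [ 0.6336 -0.1956] 38.9
```

```bash
python3 - <<'E'
from h import *
im=cv2.imread('pics/w2.png'); save('c2',cv2.resize(im[22:150,145:405],None,fx=3,fy=3,interpolation=cv2.INTER_CUBIC)[:,:,::-1])
E
```

```text
(no output)
```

View pics/c2.png

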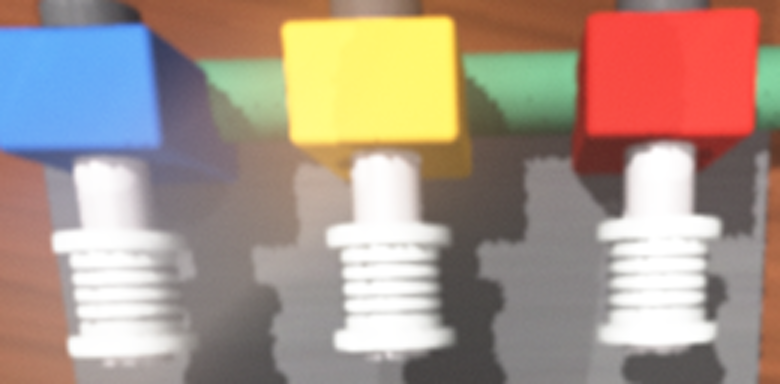

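```bash
cat > m.py <<'E'
from h import *
c=np.load('w2.npy',allow_pickle=True)
P=lambda x,y,z: onz(c,145+(x+.5)/3-.5,22+(y+.5)/3-.5,z)[:2]
F={'red':[(588,137),(755,132)],'yel':[(291,142),(459,135)],'blue':[(-6,156),(160,149)]}
S={'red':[(599,720,228),(599,716,332)],'yel':[(327,451,236),(335,453,340)],'blue':[(53,183,240),(68,192,347)]}
al=[]
for k in F:
    a,b=[P(*q,.1) for q in F[k]]; d=b-a
    r,f=[(P(q[0],q[2],.075)+P(q[1],q[2],.075))/2 for q in S[k]]; x=r-f
    w=[np.hypot(*(P(q[0],q[2],.075)-P(q[1],q[2],.075))) for q in S[k]]
    print(k,'face mid',((a+b)/2).round(4),'w',np.hypot(*d).round(4),'ang',np.degrees(np.arctan2(d[0],-d[1])).round(1),'sleeve front/rear',f.round(4),r.round(4),np.round(w,4),np.degrees(np.arctan2(x[1],x[0])).round(1))
    S[k]=(f,r)
for i in (0,1):
    d=S['blue'][i]-S['red'][i]; print(i,np.hypot(*d).round(4),np.degrees(np.arctan2(-d[0],d[1])).round(2))
E
python3 m.py
```

```text
red face mid [0.68   0.0193] w 0.0588 ang 11.4 sleeve front/rear [0.6128 0.0058] [0.6516 0.0134] [0.0471 0.047 ] 11.0
yel face mid [0.6609 0.1222] w 0.0594 ang 12.0 sleeve front/rear [0.5917 0.1097] [0.6307 0.1169] [0.0484 0.0475] 10.5
blue face mid [0.6384 0.2257] w 0.0592 ang 12.0 sleeve front/rear [0.5708 0.2142] [0.6111 0.2212] [0.0509 0.05  ] 9.7
0 0.2126 11.4
1 0.2117 11.01
```

Call:
send_rows(
  deltas=[
    [[0.0145,-0.0068,0],[0,0,0.005],0.09],
    [[0.0145,-0.0068,0],[0,0,0.005],0.09],
    [[0.0145,-0.0068,0],[0,0,0.005],0.09],
    [[0.0145,-0.0068,0],[0,0,0.005],0.09],
    [[0.0145,-0.0068,-0.02],[0,0,0.005],0.09],
    [[0.0145,-0.0068,-0.03],[0,0,0],0.09],
    [[0,0,-0.03],[0,0,0],0.09],
    [[0,0,-0.02],[0,0,0],0.09],
    [[0,0,0],[0,0,0],0.09],
    [[0,0,0],[0,0,0],0.09],
  ],
)

```text
clock: 5.25
position: [0.6321, 0.0092, 0.1671]
ee_rot: [3.126, 0.307, -0.0]
force: [-0.3, -0.6, -0.1]
width: 0.982
```

```bash
python3 - <<'E'
from h import *
s=arm.observe();R=cv2.Rodrigues(s['ee_rot'])[0];print(s['position'].round(4),np.degrees(np.arctan2(R[1,0],R[0,0])),s['force'].round(2),R.round(3))
E
```

```text
[0.6321 0.0092 0.1671] 11.212287249752903 [-0.32 -0.6  -0.09] [[ 0.981  0.194 -0.   ]
 [ 0.194 -0.981 -0.   ]
 [-0.     0.    -1.   ]]
```

Aligned at 11.2°. Descending now, then closing gently.

Call:
send_rows(
  deltas=[
    [[0,0,-0.02],[0,0,0],0.09],
    [[0,0,-0.02],[0,0,0],0.09],
    [[0,0,-0.02],[0,0,0],0.09],
    [[0,0,-0.02],[0,0,0],0.09],
    [[0,0,-0.02],[0,0,0],0.09],
    [[0,0,-0.01],[0,0,0],0.09],
    [[0,0,0],[0,0,0],0.09],
    [[0,0,0],[0,0,0],0.05],
    [[0,0,0],[0,0,0],0.05],
    [[0,0,0],[0,0,0],0.05],
  ],
  force=15,
)

```text
clock: 6.25
position: [0.6327, 0.0092, 0.0579]
ee_rot: [3.127, 0.307, 0.003]
force: [0.7, 0.5, 0.8]
width: 0.767
```

Call:
send_rows(
  deltas=[
    [[0,0,0],[0,0,0],0.03],
    [[0,0,0],[0,0,0],0.03],
    [[0,0,0],[0,0,0],0.03],
    [[0,0,0],[0,0,0],0.03],
    [[0,0,0],[0,0,0],0.03],
    [[0,0,0],[0,0,0],0.03],
    [[0,0,0],[0,0,0],0.03],
    [[0,0,0],[0,0,0],0.03],
    [[0,0,0],[0,0,0],0.03],
    [[0,0,0],[0,0,0],0.03],
  ],
)

```text
clock: 7.25
position: [0.632, 0.0094, 0.0568]
ee_rot: [-3.126, -0.307, 0.0]
force: [-0.5, 1.6, 1.1]
width: 0.413
```

Call:
send_rows(
  deltas=[
    [[0,0,0],[0,0,0],0.03],
    [[0.003,0.0006,0],[0,0,0],0.03],
    [[0.003,0.0006,0],[0,0,0],0.03],
    [[0.003,0.0006,0],[0,0,0],0.03],
    [[0.003,0.0006,0],[0,0,0],0.03],
    [[0.003,0.0006,0],[0,0,0],0.03],
    [[0.003,0.0006,0],[0,0,0],0.03],
    [[0.003,0.0006,0],[0,0,0],0.03],
    [[0.0025,0.0005,0],[0,0,0],0.03],
    [[0,0,0],[0,0,0],0.03],
  ],
  force=30,
)

```text
clock: 8.25
position: [0.6556, 0.014, 0.0567]
ee_rot: [-3.127, -0.307, 0.001]
force: [-1.6, 1.5, 3.6]
width: 0.412
```

Call:
send_rows(
  deltas=[
    [[0,0,0],[0,0,0],0.03],
    [[0,0,0],[0,0,0],0.03],
    [[0,0,0],[0,0,0],0.08],
    [[0,0,0],[0,0,0],0.08],
    [[0,0,0],[0,0,0],0.08],
    [[0,0,0],[0,0,0],0.08],
    [[0,0,0],[0,0,0],0.08],
    [[0,0,0.02],[0,0,0],0.09],
    [[0,0,0.03],[0,0,0],0.09],
    [[0,0,0.04],[0,0,0],0.09],
  ],
)

```text
clock: 9.25
position: [0.6542, 0.0138, 0.1461]
ee_rot: [3.126, 0.307, -0.006]
force: [0.2, -0.1, -0.5]
width: 0.976
```

Call:
send_rows(
  deltas=[
    [[-0.01,-0.0144,0.02],[0,0,0],0.09],
    [[-0.03,-0.0144,0.02],[0,0,0],0.09],
    [[-0.03,-0.0144,0.02],[0,0,0],0.09],
    [[-0.03,-0.0144,0.02],[0,0,0],0.09],
    [[-0.03,-0.0144,0.02],[0,0,0],0.09],
    [[-0.03,-0.0144,0],[0,0,0],0.09],
    [[-0.03,-0.0144,0],[0,0,0],0.09],
    [[-0.03,-0.0144,0],[0,0,0],0.09],
    [[-0.03,-0.0144,0],[0,0,0],0.09],
    [[-0.015,-0.0144,0],[0,0,0],0.09],
  ],
)

```text
clock: 10.25
position: [0.388, -0.1307, 0.2468]
ee_rot: [-3.126, -0.306, 0.0]
force: [-0.3, -0.3, -0.3]
width: 0.978
```

Call:
send_rows(
  deltas=[
    [[0,0,0],[0,0,0],0.09],
    [[0,0,0],[0,0,0],0.09],
    [[0,0,0],[0,0,0],0.09],
    [[0,0,0],[0,0,0],0.09],
    [[0,0,0],[0,0,0],0.09],
    [[0,0,0],[0,0,0],0.09],
    [[0,0,0],[0,0,0],0.09],
    [[0,0,0],[0,0,0],0.09],
    [[0,0,0],[0,0,0],0.09],
    [[0,0,0],[0,0,0],0.09],
  ],
)

```text
clock: 11.25
position: [0.3905, -0.1301, 0.2467]
ee_rot: [3.127, 0.307, 0.0]
force: [-0.1, -0.2, 0.1]
width: 0.978
```

```bash
python3 - <<'E'
from h import *
c=cam('wrist');w=get_image('wrist');save('w3',w);np.save('w3.npy',np.array(c,dtype=object),allow_pickle=True)
save('w3z',cv2.resize(w[:240],(800,300),interpolation=cv2.INTER_CUBIC))
print((-c[0].T@c[1]).round(4),arm.observe()['position'].round(4))
E
```

```text
[ 0.4577 -0.1164  0.4042] [ 0.3905 -0.1301  0.2468]
```

View pics/w3z.png

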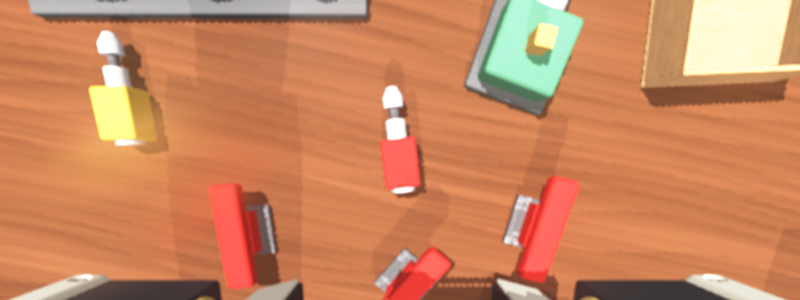

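```bash
cat > plug.py <<'E'
from h import *
def plug(n,col,near):
    c=np.load(n+'.npy',allow_pickle=True);im=cv2.imread(f'pics/{n}.png');hsv=cv2.cvtColor(im,cv2.COLOR_BGR2HSV)
    m=cv2.inRange(hsv,(22,120,90),(34,255,255)) if col=='yel' else cv2.inRange(hsv,(0,150,70),(6,255,255))|cv2.inRange(hsv,(174,150,70),(180,255,255))
    q=min((q for q in cv2.findContours(m,cv2.RETR_EXTERNAL,cv2.CHAIN_APPROX_NONE)[0] if cv2.contourArea(q)>100),key=lambda q:np.hypot(*(q[:,0].mean(0)-near)))
    bx=cv2.boxPoints(cv2.minAreaRect(q)); print('box',bx.round(1).tolist())
    b=np.array([onz(c,*p,.036)[:2] for p in bx])
    print(col,'c',b.mean(0).round(4),[(round(float(np.hypot(*(b[i]-b[i-1]))),4),round(float(np.degrees(np.arctan2(*(b[i]-b[i-1])[::-1]))),1)) for i in(0,1)])
    return c
if __name__=='__main__':
    c=plug('w3','red',(321,130))
    z=lambda x,y,h: onz(c,(x+.5)/1.25-.5,(y+.5)/1.25-.5,h)[:2]
    # nose base mid, tip at z .018 
    t=z(392,87,.018); nb=z(398,136,.018); d=t-nb; print(t,nb,np.hypot(*d),np.degrees(np.arctan2(d[1],d[0])), 'centre from tip',t-.075*d/np.hypot(*d))
    C=[z(*p,.036) for p in((381,140),(415,137),(420,186),(386,190))]; print(np.mean(C,0)); d=C[0]-C[3]+C[1]-C[2]; print(np.degrees(np.arctan2(d[1],d[0])),np.hypot(*d)/2,np.hypot(*(C[0]-C[1])))
E
python3 plug.py
```

```text
box [[302.8999938964844, 111.0], [332.5, 107.30000305175781], [337.70001220703125, 148.5], [308.0, 152.1999969482422]]
red c [ 0.4514 -0.1209] [(0.0513, 17.9), (0.0372, -72.0)]
[ 0.52242365 -0.09798656] [ 0.47724404 -0.11317499] 0.04766429709961567 18.58155382415042 centre from tip [ 0.45133332 -0.12188562]
[ 0.45053348 -0.12107804]
17.29342977266221 0.04914279195732171 0.034029554747690816
```

Call:
send_rows(
  deltas=[
    [[0.0101,0.0015,-0.01],[0,0,0.02],0.09],
    [[0.0101,0.0015,-0.01],[0,0,0.02],0.09],
    [[0.0101,0.0015,-0.01],[0,0,0.02],0.09],
    [[0.0101,0.0015,-0.02],[0,0,0.02],0.09],
    [[0.0101,0.0015,-0.02],[0,0,0.02],0.09],
    [[0.0102,0.0014,-0.03],[0,0,0.019],0.09],
    [[0,0,-0.04],[0,0,0],0.09],
    [[0,0,-0.03],[0,0,0],0.09],
    [[0,0,-0.02],[0,0,0],0.09],
    [[0,0,0],[0,0,0],0.09],
  ],
)

```text
clock: 12.3
position: [0.4494, -0.1207, 0.0535]
ee_rot: [-3.101, -0.494, 0.009]
force: [-0.8, -0.2, 1.0]
width: 0.979
```

Call:
send_rows(
  deltas=[
    [[0,0,-0.02],[0,0,0],0.09],
    [[0,0,-0.015],[0,0,0],0.09],
    [[0,0,-0.01],[0,0,0],0.09],
    [[0,0,-0.006],[0,0,0],0.09],
    [[0,0,0],[0,0,0],0.09],
    [[0,0,0],[0,0,0],0.06],
    [[0,0,0],[0,0,0],0.045],
    [[0,0,0],[0,0,0],0.035],
    [[0,0,0],[0,0,0],0.03],
    [[0,0,0],[0,0,0],0.02],
  ],
  force=30,
)

```text
clock: 13.3
position: [0.4513, -0.1212, 0.0059]
ee_rot: [3.103, 0.492, 0.001]
force: [0.1, -0.1, -0.0]
width: 0.592
```

Call:
send_rows(
  deltas=[
    [[0,0,0],[0,0,0],0.02],
    [[0,0,0],[0,0,0],0.02],
    [[0,0,0],[0,0,0],0.02],
    [[0,0,0],[0,0,0],0.02],
    [[0,0,0],[0,0,0],0.02],
    [[0,0,0],[0,0,0],0.02],
    [[0,0,0],[0,0,0],0.02],
    [[0,0,0],[0,0,0],0.02],
    [[0,0,0],[0,0,0],0.02],
    [[0,0,0],[0,0,0],0.02],
  ],
)

```text
clock: 14.3
position: [0.4512, -0.1212, 0.0057]
ee_rot: [3.103, 0.492, -0.0]
force: [0.2, 1.2, 1.1]
width: 0.396
```

Call:
send_rows(
  deltas=[
    [[0,0,0.01],[0,0,0],0.02],
    [[0,0,0.02],[0,0,0],0.02],
    [[0,0,0.02],[0,0,0],0.02],
    [[0.01,0.018,0.007],[0,0,-0.02],0.02],
    [[0.01,0.018,0],[0,0,-0.02],0.02],
    [[0.01,0.018,0],[0,0,-0.02],0.02],
    [[0.01,0.018,0],[0,0,-0.02],0.02],
    [[0.01,0.018,0],[0,0,-0.02],0.02],
    [[0.01,0.018,0],[0,0,-0.02],0.02],
    [[0.007,0.0003,0],[0,0,0],0.02],
  ],
  force=40,
)

```text
clock: 15.3
position: [0.5187, -0.0099, 0.0631]
ee_rot: [-3.125, -0.311, -0.0]
force: [-0.2, 0.4, -2.8]
width: 0.391
```

Call:
send_rows(
  deltas=[
    [[0,0,0],[0,0,0],0.02],
    [[0,0,0],[0,0,0],0.02],
    [[0,0,0],[0,0,0],0.02],
    [[0,0,0],[0,0,0],0.02],
    [[0,0,0],[0,0,0],0.02],
    [[0,0,0],[0,0,0],0.02],
    [[0,0,0],[0,0,0],0.02],
    [[0,0,0],[0,0,0],0.02],
    [[0,0,0],[0,0,0],0.02],
    [[0,0,0],[0,0,0],0.02],
  ],
)

```text
clock: 16.3
position: [0.5182, -0.0129, 0.0627]
ee_rot: [3.127, 0.305, -0.0]
force: [0.8, -0.4, -2.6]
width: 0.391
```

```bash
python3 - <<'E'
from h import *
c=cam('wrist');w=get_image('wrist');save('w4',w);np.save('w4.npy',np.array(c,dtype=object),allow_pickle=True)
s=arm.observe();R=cv2.Rodrigues(s['ee_rot'])[0];print(s['position'].round(4),np.degrees(np.arctan2(R[1,0],R[0,0])),s['width'])
xd=np.array([.981,.194]);T=s['position'][:2]+.075*xd
print('tip',proj(c,[*T,.075]),'mouth',proj(c,[.6066,.0046,.075]))
u,v=proj(c,[.6066,.0046,.075]).astype(int); x0=u-100;y0=max(0,v-60)
print(x0,y0);save('w4z',cv2.resize(w[y0:y0+150,x0:x0+200],None,fx=4,fy=4,interpolation=cv2.INTER_CUBIC))
E
```

```text
[ 0.5182 -0.0129  0.0627] 11.159022392244204 0.3921973466230414
tip [318.56683175 110.84756534] mouth [318.5476178   77.84914436]
218 17
```

View pics/w4z.png

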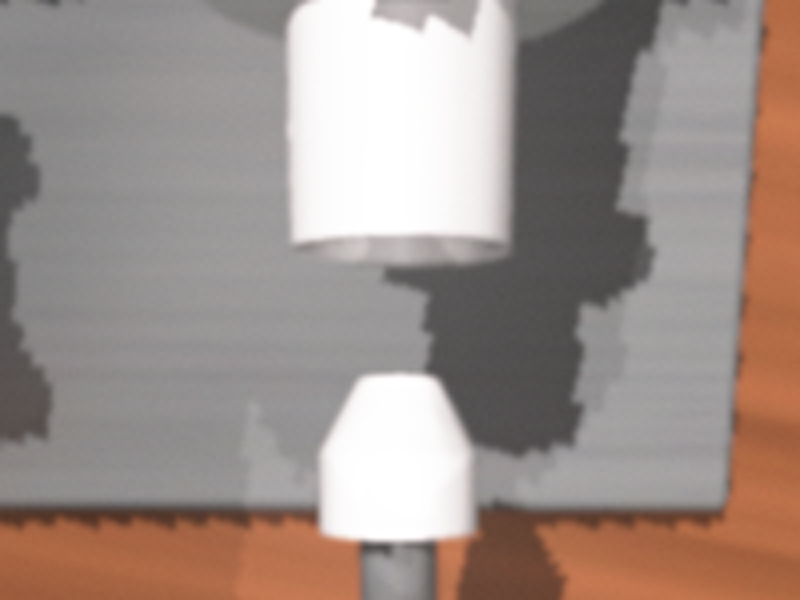

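w4z shows the sleeve latched back, the mouth centred at x≈401 and the nose at x≈397.5, so 0.4 mm off. I'll shift by that and insert.

Call:
send_rows(
  deltas=[
    [[0.005,0.0005,0],[0,0,0],0.02],
    [[0.005,0.001,0],[0,0,0],0.02],
    [[0.005,0.001,0],[0,0,0],0.02],
    [[0.005,0.001,0],[0,0,0],0.02],
    [[0.005,0.001,0],[0,0,0],0.02],
    [[0.005,0.001,0],[0,0,0],0.02],
    [[0.005,0.001,0],[0,0,0],0.02],
    [[0,0,0],[0,0,0],0.02],
    [[0,0,0],[0,0,0],0.02],
    [[0,0,0],[0,0,0],0.02],
  ],
)

```text
clock: 17.35
position: [0.5529, -0.0065, 0.0627]
ee_rot: [3.127, 0.305, -0.001]
force: [-0.2, -0.8, -1.7]
width: 0.389
```

Call:
send_rows(
  deltas=[
    [[0.004,0.0008,0],[0,0,0],0.02],
    [[0.004,0.0008,0],[0,0,0],0.02],
    [[0.004,0.0008,0],[0,0,0],0.02],
    [[0.004,0.0008,0],[0,0,0],0.02],
    [[0.004,0.0008,0],[0,0,0],0.02],
    [[0.004,0.0008,0],[0,0,0],0.02],
    [[0.003,0.0006,0],[0,0,0],0.02],
    [[0.002,0.0004,0],[0,0,0],0.02],
    [[0,0,0],[0,0,0],0.02],
    [[0,0,0],[0,0,0],0.02],
  ],
)

```text
clock: 18.35
position: [0.5818, -0.0007, 0.0625]
ee_rot: [3.127, 0.305, -0.001]
force: [-0.8, -1.5, -3.2]
width: 0.391
```

Call:
send_rows(
  deltas=[
    [[0.001,0.0002,0],[0,0,0],0.02],
    [[0.001,0.0002,0],[0,0,0],0.02],
    [[0.001,0.0002,0],[0,0,0],0.02],
    [[0,0,0],[0,0,0],0.02],
    [[0,0,0],[0,0,0],0.02],
    [[0,0,0],[0,0,0],0.02],
    [[0,0,0],[0,0,0],0.02],
    [[0,0,0],[0,0,0],0.02],
    [[0,0,0],[0,0,0],0.02],
    [[0,0,0],[0,0,0],0.02],
  ],
)

```text
clock: 19.35
position: [0.5819, -0.0007, 0.0621]
ee_rot: [-3.127, -0.304, 0.01]
force: [-10.7, -2.3, 3.0]
width: 0.389
```

Call:
send_rows(
  deltas=[
    [[-0.002,-0.0004,0],[0,0,0],0.02],
    [[0,0,0],[0,0,0],0.06],
    [[0,0,0],[0,0,0],0.08],
    [[0,0,0],[0,0,0],0.08],
    [[0,0,0],[0,0,0],0.08],
    [[0,0,0.02],[0,0,0],0.08],
    [[0,0,0.04],[0,0,0],0.08],
    [[0,0,0.04],[0,0,0],0.08],
    [[0,0,0],[0,0,0],0.08],
    [[0,0,0],[0,0,0],0.08],
  ],
)

```text
clock: 20.35
position: [0.584, -0.0003, 0.1637]
ee_rot: [-3.126, -0.306, -0.004]
force: [0.6, 0.8, -0.7]
width: 0.871
```

```bash
python3 - <<'E'
from h import *
c=cam('wrist');w=get_image('wrist');save('w5',w)
print(arm.observe()['position'])
c3=np.load('w3.npy',allow_pickle=True)
save('w5z',np.vstack([cv2.resize(w[:230],(640,230)),cv2.imread('pics/side0.png')[:1,:,::-1],get_image('side')[130:270]]))
E
```

```text
[ 5.83069348e-01 -2.55955558e-04  1.62513264e-01]
```

View pics/w5z.png

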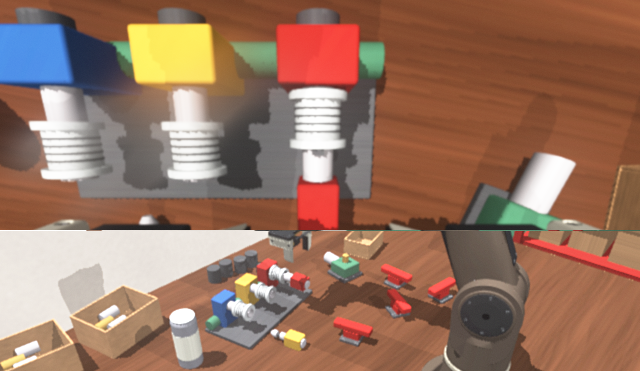

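The red plug is seated against the mouth and its sleeve is still back. Now I'll ease the sleeve forward.

Call:
send_rows(
  deltas=[
    [[0.0145,0.0028,0],[0,0,0],0.08],
    [[0.0145,0.0028,0],[0,0,0],0.08],
    [[0.0145,0.0028,0],[0,0,0],0.08],
    [[0.0145,0.0028,0],[0,0,0],0.08],
    [[0.0145,0.0028,0],[0,0,0],0.08],
    [[0,0,-0.02],[0,0,0],0.08],
    [[0,0,-0.03],[0,0,0],0.08],
    [[0,0,-0.03],[0,0,0],0.08],
    [[0,0,-0.02],[0,0,0],0.08],
    [[0,0,-0.006],[0,0,0],0.08],
  ],
)

```text
clock: 21.45
position: [0.6529, 0.0135, 0.0526]
ee_rot: [3.127, 0.305, -0.011]
force: [-0.1, 0.7, 0.3]
width: 0.867
```

Call:
send_rows(
  deltas=[
    [[0,0,0],[0,0,0],0.05],
    [[0,0,0],[0,0,0],0.03],
    [[0,0,0],[0,0,0],0.03],
    [[0,0,0],[0,0,0],0.03],
    [[0,0,0],[0,0,0],0.03],
    [[0,0,0],[0,0,0],0.03],
    [[0,0,0],[0,0,0],0.03],
    [[0,0,0],[0,0,0],0.03],
    [[0,0,0],[0,0,0],0.03],
    [[0,0,0],[0,0,0],0.03],
  ],
  force=30,
)

```text
clock: 22.45
position: [0.6559, 0.014, 0.0572]
ee_rot: [-3.126, -0.306, -0.001]
force: [-1.3, 1.3, 5.8]
width: 0.41
```

Call:
send_rows(
  deltas=[
    [[-0.0025,-0.0005,0],[0,0,0],0.03],
    [[-0.0025,-0.0005,0],[0,0,0],0.03],
    [[-0.0025,-0.0005,0],[0,0,0],0.03],
    [[-0.0025,-0.0005,0],[0,0,0],0.03],
    [[-0.0025,-0.0005,0],[0,0,0],0.03],
    [[-0.0025,-0.0005,0],[0,0,0],0.03],
    [[0,0,0],[0,0,0],0.03],
    [[0,0,0],[0,0,0],0.08],
    [[0,0,0],[0,0,0],0.08],
    [[0,0,0],[0,0,0],0.08],
  ],
)

```text
clock: 23.45
position: [0.639, 0.009, 0.0559]
ee_rot: [3.126, 0.303, -0.005]
force: [0.8, -0.0, -0.6]
width: 0.62
```

Call:
send_rows(
  deltas=[
    [[0,0,0],[0,0,0],0.08],
    [[0,0,0],[0,0,0],0.08],
    [[0,0,0],[0,0,0],0.08],
    [[0,0,0.03],[0,0,0],0.08],
    [[0,0,0.04],[0,0,0],0.08],
    [[0,0,0.035],[0,0,0],0.08],
    [[0,0,0],[0,0,0],0.08],
    [[0,0,0],[0,0,0],0.08],
    [[0,0,0],[0,0,0],0.08],
    [[0,0,0],[0,0,0],0.08],
  ],
)

```text
clock: 24.45
position: [0.6399, 0.0106, 0.1603]
ee_rot: [3.127, 0.305, -0.004]
force: [0.8, 0.2, -0.0]
width: 0.871
```

```bash
python3 - <<'E'
from h import *
w=get_image('wrist');c=cam('wrist');save('w6',w);np.save('w6.npy',np.array(c,dtype=object),allow_pickle=True)
print(arm.observe()['position'])
s=get_image('side');save('s6',s)
save('w6z',np.vstack([w[:215],cv2.resize(s[130:270,190:430],(640,373),interpolation=cv2.INTER_CUBIC)]))
for n,P in {'sleeve fwd':(.6321,.0095,.075)}.items():print(n,proj(c,P))
E
```

```text
[0.63996846 0.01056858 0.16041899]
sleeve fwd [317.71934069 211.98800501]
```

View pics/w6z.png

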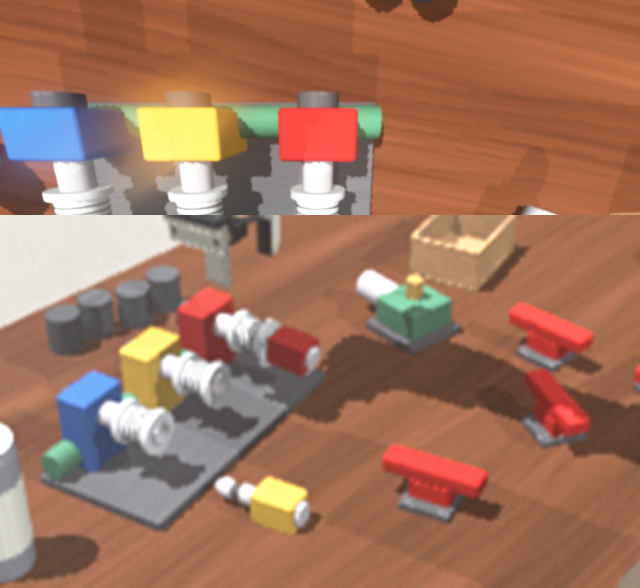

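Red's sleeve is forward, level with the other two. On to the yellow sleeve.

Call:
send_rows(
  deltas=[
    [[-0.0047,0.017,0],[0,0,0],0.08],
    [[-0.0047,0.017,0],[0,0,0],0.08],
    [[-0.0047,0.017,0],[0,0,0],0.08],
    [[-0.0047,0.017,0],[0,0,0],0.08],
    [[-0.0047,0.017,0],[0,0,0],0.08],
    [[-0.0047,0.0172,0],[0,0,0],0.08],
    [[0,0,-0.03],[0,0,0],0.08],
    [[0,0,-0.04],[0,0,0],0.08],
    [[0,0,-0.03],[0,0,0],0.08],
    [[0,0,-0.004],[0,0,0],0.08],
  ],
)

```text
clock: 25.55
position: [0.6096, 0.1133, 0.0542]
ee_rot: [3.126, 0.306, -0.01]
force: [-0.2, -0.5, 0.2]
width: 0.871
```

Call:
send_rows(
  deltas=[
    [[0,0,0],[0,0,0],0.05],
    [[0,0,0],[0,0,0],0.03],
    [[0,0,0],[0,0,0],0.03],
    [[0,0,0],[0,0,0],0.03],
    [[0,0,0],[0,0,0],0.03],
    [[0,0,0],[0,0,0],0.03],
    [[0,0,0],[0,0,0],0.03],
    [[0,0,0],[0,0,0],0.03],
    [[0,0,0],[0,0,0],0.03],
    [[0,0,0],[0,0,0],0.03],
  ],
  force=30,
)

```text
clock: 26.55
position: [0.6128, 0.1126, 0.0582]
ee_rot: [3.127, 0.305, 0.001]
force: [-0.2, -0.7, 6.6]
width: 0.41
```

Call:
send_rows(
  deltas=[
    [[0,0,0],[0,0,0],0.03],
    [[0.003,0.0006,0],[0,0,0],0.03],
    [[0.003,0.0006,0],[0,0,0],0.03],
    [[0.003,0.0006,0],[0,0,0],0.03],
    [[0.003,0.0006,0],[0,0,0],0.03],
    [[0.003,0.0006,0],[0,0,0],0.03],
    [[0.003,0.0006,0],[0,0,0],0.03],
    [[0.003,0.0006,0],[0,0,0],0.03],
    [[0.0025,0.0005,0],[0,0,0],0.03],
    [[0,0,0],[0,0,0],0.03],
  ],
)

```text
clock: 27.55
position: [0.6364, 0.1173, 0.0582]
ee_rot: [3.127, 0.305, 0.001]
force: [-0.4, -1.3, 8.3]
width: 0.414
```

Call:
send_rows(
  deltas=[
    [[0,0,0],[0,0,0],0.03],
    [[0,0,0],[0,0,0],0.03],
    [[0,0,0],[0,0,0],0.08],
    [[0,0,0],[0,0,0],0.08],
    [[0,0,0],[0,0,0],0.08],
    [[0,0,0],[0,0,0],0.08],
    [[0,0,0],[0,0,0],0.08],
    [[0,0,0.02],[0,0,0],0.09],
    [[0,0,0.03],[0,0,0],0.09],
    [[0,0,0.04],[0,0,0],0.09],
  ],
)

```text
clock: 28.55
position: [0.6347, 0.1173, 0.1471]
ee_rot: [3.126, 0.305, -0.006]
force: [-0.6, 0.6, 0.2]
width: 0.973
```

Call:
send_rows(
  deltas=[
    [[-0.01,0.0045,0.02],[0,0,0],0.09],
    [[-0.026,0.0045,0.02],[0,0,0],0.09],
    [[-0.026,0.0045,0.02],[0,0,0],0.09],
    [[-0.026,0.0045,0.02],[0,0,0],0.09],
    [[-0.026,0.0045,0.02],[0,0,0],0.09],
    [[-0.026,0.0045,0],[0,0,0],0.09],
    [[-0.026,0.0045,0],[0,0,0],0.09],
    [[-0.026,0.0045,0],[0,0,0],0.09],
    [[-0.026,0.0045,0],[0,0,0],0.09],
    [[-0.022,0.0045,0],[0,0,0],0.09],
  ],
)

```text
clock: 29.55
position: [0.3946, 0.1625, 0.2478]
ee_rot: [-3.127, -0.306, 0.0]
force: [-0.7, 0.2, -0.6]
width: 0.977
```

Call:
send_rows(
  deltas=[
    [[0,0,0],[0,0,0],0.09],
    [[0,0,0],[0,0,0],0.09],
    [[0,0,0],[0,0,0],0.09],
    [[0,0,0],[0,0,0],0.09],
    [[0,0,0],[0,0,0],0.09],
    [[0,0,0],[0,0,0],0.09],
    [[0,0,0],[0,0,0],0.09],
    [[0,0,0],[0,0,0],0.09],
    [[0,0,0],[0,0,0],0.09],
    [[0,0,0],[0,0,0],0.09],
  ],
)

```text
clock: 30.55
position: [0.396, 0.1625, 0.2477]
ee_rot: [3.127, 0.305, -0.0]
force: [-0.1, -0.7, 0.9]
width: 0.98
```

```bash
python3 - <<'E'
from h import *
import plug
c=cam('wrist');w=get_image('wrist');save('w7',w);np.save('w7.npy',np.array(c,dtype=object),allow_pickle=True)
print(arm.observe()['position'].round(4))
pr=proj(c,[.459,.17,.036]);print(pr);plug.plug('w7','yel',pr)
x0,y0=int(pr[0])-100,max(0,int(pr[1])-85);print(x0,y0)
save('w7z',cv2.resize(w[y0:y0+150,x0:x0+200],None,fx=4,fy=4,interpolation=cv2.INTER_CUBIC))
E
```

```text
[0.396  0.1625 0.2478]
[321.91256206 128.70775151]Traceback (most recent call last):
  File "<stdin>", line 5, in <module>
  File "plug.py", line 5, in plug
    q=min((q for q in cv2.findContours(m,cv2.RETR_EXTERNAL,cv2.CHAIN_APPROX_NONE)[0] if cv2.contourArea(q)>100),key=lambda q:np.hypot(*(q[:,0].mean(0)-near)))
ValueError: min() iterable argument is empty
```

```bash
python3 - <<'E'
from h import *
w=cv2.imread('pics/w7.png')[:,:,::-1]
print(cv2.cvtColor(cv2.imread('pics/w7.png'),cv2.COLOR_BGR2HSV)[128,322])
save('w7z',cv2.resize(w[:240],(800,300),interpolation=cv2.INTER_CUBIC))
E
```

```text
[ 30  98 255]
```

View pics/w7z.png

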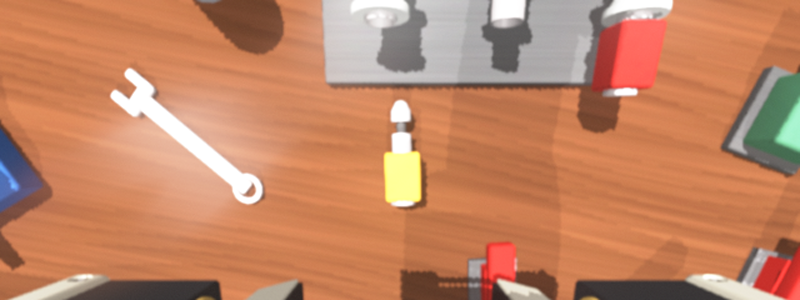

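```bash
sed -i 's/(22,120,90)/(22,75,90)/' plug.py; python3 - <<'E'
from h import *
import plug
c=plug.plug('w7','yel',(322,142))
z=lambda x,y,h: onz(c,(x+.5)/1.25-.5,(y+.5)/1.25-.5,h)[:2]
t=z(400,101,.018); nb=z(402,151,.018); d=t-nb; print(t,nb,np.hypot(*d),np.degrees(np.arctan2(d[1],d[0])),t-.075*d/np.hypot(*d))
E
```

```text
box [[306.5, 121.9000015258789], [334.8999938964844, 120.69999694824219], [336.5, 160.0], [308.1000061035156, 161.1999969482422]]
yel c [0.4435 0.1674] [(0.0496, 13.1), (0.0359, -76.5)]
[0.51672207 0.18400973] [0.46876996 0.17226941] 0.04936841248216709 13.757341549251057 [0.4438737  0.16617395]
```

Call:
send_rows(
  deltas=[
    [[0.008,0.0007,-0.01],[0,0,0.006],0.09],
    [[0.008,0.0007,-0.01],[0,0,0.006],0.09],
    [[0.008,0.0007,-0.01],[0,0,0.006],0.09],
    [[0.008,0.0007,-0.02],[0,0,0.006],0.09],
    [[0.008,0.0007,-0.02],[0,0,0.007],0.09],
    [[0.0076,0.0008,-0.03],[0,0,0.007],0.09],
    [[0,0,-0.04],[0,0,0],0.09],
    [[0,0,-0.03],[0,0,0],0.09],
    [[0,0,-0.02],[0,0,0],0.09],
    [[0,0,0],[0,0,0],0.09],
  ],
)

```text
clock: 31.6
position: [0.4419, 0.1655, 0.0545]
ee_rot: [3.118, 0.364, -0.009]
force: [0.3, -0.3, 0.8]
width: 0.976
```

Call:
send_rows(
  deltas=[
    [[0,0,-0.02],[0,0,0],0.09],
    [[0,0,-0.015],[0,0,0],0.09],
    [[0,0,-0.01],[0,0,0],0.09],
    [[0,0,-0.007],[0,0,0],0.09],
    [[0,0,0],[0,0,0],0.09],
    [[0,0,0],[0,0,0],0.06],
    [[0,0,0],[0,0,0],0.045],
    [[0,0,0],[0,0,0],0.035],
    [[0,0,0],[0,0,0],0.03],
    [[0,0,0],[0,0,0],0.02],
  ],
  force=30,
)

```text
clock: 32.6
position: [0.4437, 0.1669, 0.0059]
ee_rot: [-3.12, -0.365, -0.001]
force: [0.7, 0.4, 0.1]
width: 0.591
```

Call:
send_rows(
  deltas=[
    [[0,0,0],[0,0,0],0.02],
    [[0,0,0],[0,0,0],0.02],
    [[0,0,0],[0,0,0],0.02],
    [[0,0,0],[0,0,0],0.02],
    [[0,0,0],[0,0,0],0.02],
    [[0,0,0],[0,0,0],0.02],
    [[0,0,0],[0,0,0],0.02],
    [[0,0,0],[0,0,0],0.02],
    [[0,0,0],[0,0,0],0.02],
    [[0,0,0],[0,0,0],0.02],
  ],
)

```text
clock: 33.6
position: [0.4436, 0.1668, 0.0058]
ee_rot: [3.12, 0.365, 0.0]
force: [0.3, 0.1, 1.2]
width: 0.388
```

Call:
send_rows(
  deltas=[
    [[0,0,0.01],[0,0,0],0.02],
    [[0,0,0.02],[0,0,0],0.02],
    [[0,0,0.02],[0,0,0],0.02],
    [[0.009,-0.0128,0.007],[0,0,-0.006],0.02],
    [[0.009,-0.0128,0],[0,0,-0.006],0.02],
    [[0.009,-0.0128,0],[0,0,-0.006],0.02],
    [[0.009,-0.0128,0],[0,0,-0.007],0.02],
    [[0.009,-0.0128,0],[0,0,-0.007],0.02],
    [[0.009,-0.0128,0],[0,0,-0.006],0.02],
    [[0.0004,-0.0001,0],[0,0,0],0.02],
  ],
  force=40,
)

```text
clock: 34.6
position: [0.4995, 0.0872, 0.0627]
ee_rot: [3.126, 0.299, 0.001]
force: [0.5, -0.0, -2.7]
width: 0.389
```

Call:
send_rows(
  deltas=[
    [[0,0,0],[0,0,0],0.02],
    [[0,0,0],[0,0,0],0.02],
    [[0,0,0],[0,0,0],0.02],
    [[0,0,0],[0,0,0],0.02],
    [[0,0,0],[0,0,0],0.02],
    [[0,0,0],[0,0,0],0.02],
    [[0,0,0],[0,0,0],0.02],
    [[0,0,0],[0,0,0],0.02],
    [[0,0,0],[0,0,0],0.02],
    [[0,0,0],[0,0,0],0.02],
  ],
)

```text
clock: 35.6
position: [0.498, 0.0899, 0.0628]
ee_rot: [3.127, 0.305, 0.0]
force: [1.0, 0.2, -2.4]
width: 0.394
```

```bash
python3 - <<'E'
from h import *
c=cam('wrist');w=get_image('wrist');save('w8',w);np.save('w8.npy',np.array(c,dtype=object),allow_pickle=True)
s=arm.observe();R=cv2.Rodrigues(s['ee_rot'])[0];print(s['position'].round(4),np.degrees(np.arctan2(R[1,0],R[0,0])),s['width'])
x0,y0=218,17
save('w8z',cv2.resize(w[y0:y0+150,x0:x0+200],None,fx=4,fy=4,interpolation=cv2.INTER_CUBIC))
E
```

```text
[0.498  0.0899 0.0627] 11.153444819220338 0.39075960955351335
```

View pics/w8z.png

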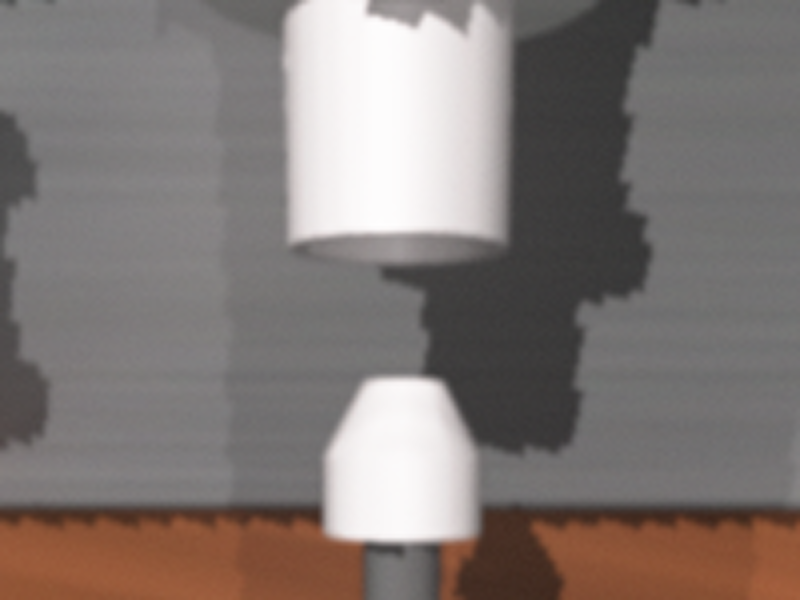

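w8z shows the mouth centred at x≈399 and the nose at x≈401, so they're aligned to about 0.25 mm. The sleeve is back. Inserting.

Call:
send_rows(
  deltas=[
    [[0.005,0.0012,0],[0,0,0],0.02],
    [[0.005,0.001,0],[0,0,0],0.02],
    [[0.005,0.001,0],[0,0,0],0.02],
    [[0.005,0.001,0],[0,0,0],0.02],
    [[0.005,0.001,0],[0,0,0],0.02],
    [[0.005,0.001,0],[0,0,0],0.02],
    [[0.005,0.001,0],[0,0,0],0.02],
    [[0,0,0],[0,0,0],0.02],
    [[0,0,0],[0,0,0],0.02],
    [[0,0,0],[0,0,0],0.02],
  ],
)

```text
clock: 36.65
position: [0.5327, 0.097, 0.0626]
ee_rot: [3.127, 0.305, -0.001]
force: [-0.1, -0.0, -2.3]
width: 0.391
```

Call:
send_rows(
  deltas=[
    [[0.004,0.0008,0],[0,0,0],0.02],
    [[0.004,0.0008,0],[0,0,0],0.02],
    [[0.004,0.0008,0],[0,0,0],0.02],
    [[0.004,0.0008,0],[0,0,0],0.02],
    [[0.004,0.0008,0],[0,0,0],0.02],
    [[0.004,0.0008,0],[0,0,0],0.02],
    [[0.003,0.0006,0],[0,0,0],0.02],
    [[0.002,0.0004,0],[0,0,0],0.02],
    [[0,0,0],[0,0,0],0.02],
    [[0,0,0],[0,0,0],0.02],
  ],
)

```text
clock: 37.65
position: [0.5619, 0.1029, 0.0626]
ee_rot: [3.127, 0.305, -0.0]
force: [-0.3, -0.6, -2.4]
width: 0.391
```

Call:
send_rows(
  deltas=[
    [[0.001,0.0002,0],[0,0,0],0.02],
    [[0.001,0.0002,0],[0,0,0],0.02],
    [[0.001,0.0002,0],[0,0,0],0.02],
    [[0,0,0],[0,0,0],0.02],
    [[0,0,0],[0,0,0],0.02],
    [[0,0,0],[0,0,0],0.02],
    [[0,0,0],[0,0,0],0.02],
    [[0,0,0],[0,0,0],0.02],
    [[0,0,0],[0,0,0],0.02],
    [[0,0,0],[0,0,0],0.02],
  ],
)

```text
clock: 38.65
position: [0.5619, 0.1029, 0.0621]
ee_rot: [3.126, 0.305, -0.009]
force: [-9.7, -1.6, 1.5]
width: 0.387
```

Call:
send_rows(
  deltas=[
    [[-0.002,-0.0004,0],[0,0,0],0.02],
    [[0,0,0],[0,0,0],0.06],
    [[0,0,0],[0,0,0],0.08],
    [[0,0,0],[0,0,0],0.08],
    [[0,0,0],[0,0,0],0.08],
    [[0,0,0.02],[0,0,0],0.08],
    [[0,0,0.04],[0,0,0],0.08],
    [[0,0,0.04],[0,0,0],0.08],
    [[0,0,0],[0,0,0],0.08],
    [[0,0,0],[0,0,0],0.08],
  ],
)

```text
clock: 39.65
position: [0.5637, 0.1033, 0.1637]
ee_rot: [-3.126, -0.305, -0.004]
force: [0.6, -0.4, -1.4]
width: 0.867
```

Call:
send_rows(
  deltas=[
    [[0.0145,0.0028,0],[0,0,0],0.08],
    [[0.0145,0.0028,0],[0,0,0],0.08],
    [[0.0145,0.0028,0],[0,0,0],0.08],
    [[0.0145,0.0028,0],[0,0,0],0.08],
    [[0.0145,0.0028,0],[0,0,0],0.08],
    [[0,0,-0.02],[0,0,0],0.08],
    [[0,0,-0.03],[0,0,0],0.08],
    [[0,0,-0.03],[0,0,0],0.08],
    [[0,0,-0.02],[0,0,0],0.08],
    [[0,0,-0.006],[0,0,0],0.08],
  ],
)

```text
clock: 40.65
position: [0.6328, 0.1165, 0.0526]
ee_rot: [3.126, 0.305, -0.01]
force: [-0.3, 0.4, -0.3]
width: 0.87
```

Call:
send_rows(
  deltas=[
    [[0,0,0],[0,0,0],0.05],
    [[0,0,0],[0,0,0],0.03],
    [[0,0,0],[0,0,0],0.03],
    [[0,0,0],[0,0,0],0.03],
    [[0,0,0],[0,0,0],0.03],
    [[0,0,0],[0,0,0],0.03],
    [[0,0,0],[0,0,0],0.03],
    [[0,0,0],[0,0,0],0.03],
    [[0,0,0],[0,0,0],0.03],
    [[0,0,0],[0,0,0],0.03],
  ],
  force=30,
)

```text
clock: 41.65
position: [0.6358, 0.1171, 0.0572]
ee_rot: [-3.127, -0.305, -0.001]
force: [-2.5, -0.7, 5.3]
width: 0.413
```

Call:
send_rows(
  deltas=[
    [[-0.0025,-0.0005,0],[0,0,0],0.03],
    [[-0.0025,-0.0005,0],[0,0,0],0.03],
    [[-0.0025,-0.0005,0],[0,0,0],0.03],
    [[-0.0025,-0.0005,0],[0,0,0],0.03],
    [[-0.0025,-0.0005,0],[0,0,0],0.03],
    [[-0.0025,-0.0005,0],[0,0,0],0.03],
    [[0,0,0],[0,0,0],0.03],
    [[0,0,0],[0,0,0],0.08],
    [[0,0,0],[0,0,0],0.08],
    [[0,0,0],[0,0,0],0.08],
  ],
)

```text
clock: 42.65
position: [0.619, 0.1141, 0.0559]
ee_rot: [3.127, 0.306, -0.004]
force: [0.2, -0.3, -1.0]
width: 0.623
```

Call:
send_rows(
  deltas=[
    [[0,0,0],[0,0,0],0.08],
    [[0,0,0],[0,0,0],0.08],
    [[0,0,0],[0,0,0],0.08],
    [[0,0,0.03],[0,0,0],0.09],
    [[0,0,0.04],[0,0,0],0.09],
    [[0,0,0.035],[0,0,0],0.09],
    [[0,0,0.02],[0,0,0],0.09],
    [[0,0,0],[0,0,0],0.09],
    [[0,0,0],[0,0,0],0.09],
    [[0,0,0],[0,0,0],0.09],
  ],
)

```text
clock: 43.65
position: [0.6197, 0.1139, 0.1804]
ee_rot: [3.126, 0.305, -0.003]
force: [-0.5, 1.6, -0.0]
width: 0.978
```

Call:
send_rows(
  deltas=[
    [[-0.009,-0.035,0.01],[0,0,0],0.09],
    [[-0.009,-0.035,0.01],[0,0,0],0.09],
    [[-0.009,-0.035,0.01],[0,0,0],0.09],
    [[-0.009,-0.035,0.01],[0,0,0],0.09],
    [[-0.009,-0.035,0.01],[0,0,0],0.09],
    [[-0.009,-0.035,0.01],[0,0,0],0.09],
    [[-0.009,-0.035,0.01],[0,0,0],0.09],
    [[-0.009,-0.035,0.01],[0,0,0],0.09],
    [[-0.009,-0.035,0],[0,0,0],0.09],
    [[-0.009,-0.035,0],[0,0,0],0.09],
  ],
)

```text
clock: 44.65
position: [0.5296, -0.2371, 0.2608]
ee_rot: [-3.126, -0.305, 0.002]
force: [0.9, -0.4, -0.8]
width: 0.979
```

Call:
send_rows(
  deltas=[
    [[0,0,0],[0,0,0],0.09],
    [[0,0,0],[0,0,0],0.09],
    [[0,0,0],[0,0,0],0.09],
    [[0,0,0],[0,0,0],0.09],
    [[0,0,0],[0,0,0],0.09],
    [[0,0,0],[0,0,0],0.09],
    [[0,0,0],[0,0,0],0.09],
    [[0,0,0],[0,0,0],0.09],
    [[0,0,0],[0,0,0],0.09],
    [[0,0,0],[0,0,0],0.09],
  ],
)

```text
clock: 45.65
position: [0.5305, -0.236, 0.2618]
ee_rot: [3.127, 0.305, 0.0]
force: [0.4, -0.0, 0.0]
width: 0.98
```

```bash
python3 - <<'E'
from h import *
c=cam('wrist');w=get_image('wrist');save('w9',w);np.save('w9.npy',np.array(c,dtype=object),allow_pickle=True)
print(arm.observe()['position'].round(4),proj(c,[.595,-.23,.076]))
E
```

```text
[ 0.5305 -0.236   0.2618] [323.77537216 128.01759288]
```

Call:
send_rows(
  deltas=[
    [[-0.019,-0.004,0],[0,0,0],0.09],
    [[-0.019,-0.004,0],[0,0,0],0.09],
    [[-0.019,-0.004,0],[0,0,0],0.09],
    [[-0.019,-0.004,0],[0,0,0],0.09],
    [[-0.019,-0.004,0],[0,0,0],0.09],
    [[-0.019,-0.004,0],[0,0,0],0.09],
    [[-0.019,-0.004,0],[0,0,0],0.09],
    [[-0.019,-0.004,0],[0,0,0],0.09],
    [[-0.019,-0.004,0],[0,0,0],0.09],
    [[-0.019,-0.004,0],[0,0,0],0.09],
  ],
)

```text
clock: 46.7
position: [0.339, -0.2762, 0.2618]
ee_rot: [3.127, 0.305, 0.0]
force: [0.2, -0.3, 0.8]
width: 0.982
```

Call:
send_rows(
  deltas=[
    [[0,0,0],[0,0,0],0.09],
    [[0,0,0],[0,0,0],0.09],
    [[0,0,0],[0,0,0],0.09],
    [[0,0,0],[0,0,0],0.09],
    [[0,0,0],[0,0,0],0.09],
    [[0,0,0],[0,0,0],0.09],
    [[0,0,0],[0,0,0],0.09],
    [[0,0,0],[0,0,0],0.09],
    [[0,0,0],[0,0,0],0.09],
    [[0,0,0],[0,0,0],0.09],
  ],
)

```text
clock: 47.7
position: [0.3405, -0.2759, 0.2617]
ee_rot: [3.127, 0.305, -0.0]
force: [-0.2, 0.4, -0.4]
width: 0.98
```

```bash
python3 - <<'E'
from h import *
c=cam('wrist');w=get_image('wrist');save('w10',w);np.save('w10.npy',np.array(c,dtype=object),allow_pickle=True)
p=proj(c,[.414,-.282,.045]);print(arm.observe()['position'].round(4),p)
v=cv2.imread('pics/w9.png')[:,:,::-1];c9=np.load('w9.npy',allow_pickle=True)
q=proj(c9,[.595,-.23,.076])
def crop(im,p):
    x=int(np.clip(p[0]-100,0,440));y=int(np.clip(p[1]-75,0,250));print('crop',x,y);return im[y:y+150,x:x+200]
up=np.hstack([crop(v,q),crop(w,p)])
save('w10z',np.vstack([cv2.resize(up,(800,300),interpolation=cv2.INTER_CUBIC),cv2.resize(v[:215],(800,269))]))
E
```

```text
[ 0.3405 -0.2759  0.2617] [333.88661339 122.48295776]
crop 223 53
crop 233 47
```

View pics/w10z.png

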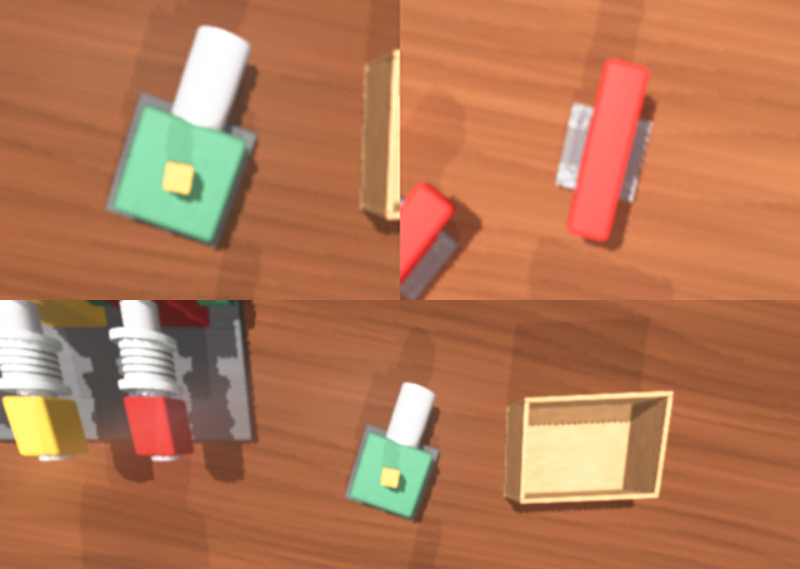

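w10z shows both plugs seated with their sleeves forward. The spindle is in the top-left crop at (179,179) and the handle in the top-right crop at (608,150). Measuring both.

```bash
python3 - <<'E'
from h import *
def rect(n,lo,hi,near,z,s=6):
    c=np.load(n+'.npy',allow_pickle=True);im=cv2.imread(f'pics/{n}.png')
    im=cv2.resize(im,None,fx=s,fy=s,interpolation=cv2.INTER_CUBIC);hsv=cv2.cvtColor(im,cv2.COLOR_BGR2HSV)
    m=sum(cv2.inRange(hsv,l,h) for l,h in zip(lo,hi))
    qs=[q for q in cv2.findContours(m,cv2.RETR_EXTERNAL,cv2.CHAIN_APPROX_NONE)[0] if cv2.contourArea(q)>50*s*s]
    q=min(qs,key=lambda q:np.hypot(*(q[:,0].mean(0)/s-near)))
    # contour cast on plane, then rectangle in world mm
    W=np.array([onz(c,(p[0]+.5)/s-.5,(p[1]+.5)/s-.5,z)[:2] for p in q[:,0]])*1000
    r=cv2.minAreaRect(W.astype(np.float32)); b=cv2.boxPoints(r); d=b[1]-b[0]; e=b[2]-b[1]
    if np.hypot(*d)<np.hypot(*e): d,e=e,d
    print(n,'centre',np.round(r[0],1),'L,W',np.hypot(*d).round(1),np.hypot(*e).round(1),'ang',np.degrees(np.arctan2(d[1],d[0])).round(1))
rect('w9',[(18,90,150)],[(34,255,255)],(312,142),.076)
rect('w9',[(60,80,40)],[(95,255,255)],(312,142),.05)
rect('w10',[(0,150,70),(174,150,70)],[(6,255,255),(180,255,255)],(337,122),.05)
E
```

```text
w9 centre [ 576.6 -219.3] L,W 18.1 17.2 ang 1.6
w9 centre [ 576.8 -218.9] L,W 68.9 68.2 ang -7.8
w10 centre [ 413.  -284.7] L,W 111.8 31.1 ang -2.2
```

Call:
send_rows(
  deltas=[
    [[0.012,-0.0016,-0.01],[0,0,-0.0233],0.09],
    [[0.012,-0.0016,-0.01],[0,0,-0.0233],0.09],
    [[0.012,-0.0016,-0.01],[0,0,-0.0233],0.09],
    [[0.012,-0.0016,-0.02],[0,0,-0.0233],0.09],
    [[0.012,-0.0015,-0.02],[0,0,-0.0233],0.09],
    [[0.0125,-0.0015,-0.03],[0,0,-0.0233],0.09],
    [[0,0,-0.03],[0,0,-0.0233],0.09],
    [[0,0,-0.03],[0,0,-0.0233],0.09],
    [[0,0,0],[0,0,-0.0233],0.09],
    [[0,0,0],[0,0,-0.0233],0.09],
  ],
)

```text
clock: 48.75
position: [0.4129, -0.2855, 0.1021]
ee_rot: [-3.141, 0.063, 0.001]
force: [0.5, -0.7, 1.0]
width: 0.979
```

Call:
send_rows(
  deltas=[
    [[0,0,-0.03],[0,0,0],0.09],
    [[0,0,-0.03],[0,0,0],0.09],
    [[0,0,-0.015],[0,0,0],0.09],
    [[0,0,-0.0055],[0,0,0],0.09],
    [[0,0,0],[0,0,0],0.09],
    [[0,0,0],[0,0,0],0.06],
    [[0,0,0],[0,0,0],0.045],
    [[0,0,0],[0,0,0],0.035],
    [[0,0,0],[0,0,0],0.025],
    [[0,0,0],[0,0,0],0.015],
  ],
  force=30,
)

```text
clock: 49.75
position: [0.4131, -0.2854, 0.0215]
ee_rot: [3.141, -0.06, 0.001]
force: [-0.5, 0.6, 0.4]
width: 0.596
```

Call:
send_rows(
  deltas=[
    [[0,0,0],[0,0,0],0.015],
    [[0,0,0],[0,0,0],0.015],
    [[0,0,0],[0,0,0],0.015],
    [[0,0,0],[0,0,0],0.015],
    [[0,0,0],[0,0,0],0.015],
    [[0,0,0],[0,0,0],0.015],
    [[0,0,0],[0,0,0],0.015],
    [[0,0,0],[0,0,0],0.015],
    [[0,0,0],[0,0,0],0.015],
    [[0,0,0],[0,0,0],0.015],
  ],
)

```text
clock: 50.75
position: [0.413, -0.2854, 0.0212]
ee_rot: [3.141, -0.06, -0.0]
force: [-0.2, -1.0, -3.1]
width: 0.302
```

```bash
python3 - <<'E'
from h import *
s=arm.observe();R=cv2.Rodrigues(s['ee_rot'])[0];print(s['position'].round(4),np.degrees(np.arctan2(R[1,0],R[0,0])),s['force'].round(1),s['width']*91.8,s['joints'].round(2))
E
```

```text
[ 0.413  -0.2854  0.0212] -2.193514469191394 [-0.2 -1.  -3.1] 27.692415614975616 [ 0.26  0.53  0.32  2.09 -0.3   0.56 -0.81]
```

Call:
send_rows(
  deltas=[
    [[0,0,0.01],[0,0,0],0.015],
    [[0,0,0.03],[0,0,0],0.015],
    [[0,0,0.03],[0,0,0],0.015],
    [[0,0,0.02],[0,0,0],0.015],
    [[0.03,0.0122,0],[0,0,0.011],0.015],
    [[0.03,0.0122,0],[0,0,0.011],0.015],
    [[0.03,0.0122,0],[0,0,0.011],0.015],
    [[0.03,0.0122,0],[0,0,0.011],0.015],
    [[0.03,0.0122,0],[0,0,0.011],0.015],
    [[0.0137,0.0052,0],[0,0,0.011],0.015],
  ],
  force=45,
)

```text
clock: 51.75
position: [0.5793, -0.2165, 0.1115]
ee_rot: [-3.14, -0.05, -0.001]
force: [-0.2, 0.7, -3.2]
width: 0.306
```

Call:
send_rows(
  deltas=[
    [[0,0,0],[0,0,0],0.015],
    [[0,0,0],[0,0,0],0.015],
    [[0,0,0],[0,0,0],0.015],
    [[0,0,0],[0,0,0],0.015],
    [[0,0,0],[0,0,0],0.015],
    [[0,0,-0.006],[0,0,0],0.015],
    [[0,0,-0.005],[0,0,0],0.015],
    [[0,0,-0.004],[0,0,0],0.015],
    [[0,0,0],[0,0,0],0.015],
    [[0,0,0],[0,0,0],0.015],
  ],
)

```text
clock: 52.75
position: [0.5766, -0.2191, 0.096]
ee_rot: [3.141, 0.044, -0.001]
force: [0.9, 0.8, -3.7]
width: 0.298
```

Call:
send_rows(
  deltas=[
    [[0,0,-0.003],[0,0,0],0.015],
    [[0,0,-0.003],[0,0,0],0.015],
    [[0,0,-0.003],[0,0,0],0.015],
    [[0,0,0],[0,0,0],0.015],
    [[0,0,0],[0,0,0],0.015],
    [[0,0,0],[0,0,0],0.015],
    [[0,0,0],[0,0,0],0.015],
    [[0,0,0],[0,0,0],0.015],
    [[0,0,0],[0,0,0],0.015],
    [[0,0,0],[0,0,0],0.015],
  ],
)

```text
clock: 53.75
position: [0.5767, -0.2191, 0.0873]
ee_rot: [3.141, 0.044, 0.0]
force: [-1.2, -0.4, -2.9]
width: 0.299
```

```bash
python3 - <<'E'
from h import *
s=arm.observe();print(s['position'].round(4),s['force'].round(1),s['ft_torque'].round(2))
E
```

```text
[ 0.5767 -0.2191  0.0873] [-1.2 -0.4 -2.9] [ 0.07  0.11 -0.  ]
```

No contact forces so far; continuing down to the seat.

Call:
send_rows(
  deltas=[
    [[0,0,-0.003],[0,0,0],0.015],
    [[0,0,-0.003],[0,0,0],0.015],
    [[0,0,-0.003],[0,0,0],0.015],
    [[0,0,-0.003],[0,0,0],0.015],
    [[0,0,-0.002],[0,0,0],0.015],
    [[0,0,0],[0,0,0],0.015],
    [[0,0,0],[0,0,0],0.015],
    [[0,0,0],[0,0,0],0.015],
    [[0,0,0],[0,0,0],0.015],
    [[0,0,0],[0,0,0],0.015],
  ],
)

```text
clock: 54.75
position: [0.5768, -0.2192, 0.0734]
ee_rot: [3.141, 0.044, 0.0]
force: [-0.3, -0.7, -3.0]
width: 0.303
```

```bash
python3 - <<'E'
from h import *
s=arm.observe();print(s['position'].round(4),s['force'].round(1),s['ft_torque'].round(2))
E
```

```text
[ 0.5768 -0.2192  0.0734] [-0.3 -0.7 -3. ] [0.06 0.11 0.  ]
```

Call:
send_rows(
  deltas=[
    [[0,0,-0.002],[0,0,0],0.015],
    [[0,0,-0.001],[0,0,0],0.015],
    [[0,0,0],[0,0,0],0.015],
    [[0,0,0],[0,0,0],0.015],
    [[0,0,0],[0,0,0],0.015],
    [[0,0,0],[0,0,0],0.015],
    [[0,0,0],[0,0,0],0.015],
    [[0,0,0],[0,0,0],0.015],
    [[0,0,0],[0,0,0],0.015],
    [[0,0,0],[0,0,0],0.015],
  ],
)

```text
clock: 55.75
position: [0.577, -0.2192, 0.0713]
ee_rot: [-3.141, -0.044, -0.002]
force: [-3.0, 1.7, 7.1]
width: 0.302
```

```bash
python3 - <<'E'
from h import *
s=arm.observe();print(s['position'].round(4),s['force'].round(1),s['ft_torque'].round(2))
E
```

```text
[ 0.577  -0.2192  0.0713] [-3.   1.7  7.1] [0.34 0.79 0.01]
```

Seated, with light contact. Turning anticlockwise.

Call:
send_rows(
  deltas=[
    [[0,0,0],[0,0,0.1],0.015],
    [[0,0,0],[0,0,0.1],0.015],
    [[0,0,0],[0,0,0.1],0.015],
    [[0,0,0],[0,0,0.1],0.015],
    [[0,0,0],[0,0,0.1],0.015],
    [[0,0,0],[0,0,0.1],0.015],
    [[0,0,0],[0,0,0.1],0.015],
    [[0,0,0],[0,0,0.1],0.015],
    [[0,0,0],[0,0,0.1],0.015],
    [[0,0,0],[0,0,0.1],0.015],
  ],
)

```text
clock: 56.75
position: [0.5762, -0.2195, 0.0712]
ee_rot: [-2.734, -1.548, 0.0]
force: [-5.4, 2.9, 8.9]
width: 0.303
```

Call:
send_rows(
  deltas=[
    [[0,0,0],[0,0,0.04],0.015],
    [[0,0,0],[0,0,0.04],0.015],
    [[0,0,0],[0,0,0.04],0.015],
    [[0,0,0],[0,0,0.04],0.015],
    [[0,0,0],[0,0,0.04],0.015],
    [[0,0,0],[0,0,0],0.015],
    [[0,0,0],[0,0,0],0.015],
    [[0,0,0],[0,0,0],0.015],
    [[0,0,0],[0,0,0],0.015],
    [[0,0,0],[0,0,0],0.015],
  ],
)

```text
clock: 57.75
position: [0.5762, -0.2195, 0.0712]
ee_rot: [-2.569, -1.809, 0.001]
force: [-6.1, 0.7, 9.6]
width: 0.299
```

```bash
cat > st.py <<'E'
from h import *
s=arm.observe();R=cv2.Rodrigues(s['ee_rot'])[0];print(s['position'].round(4),'yaw',np.arctan2(R[1,0],R[0,0]).round(3),s['force'].round(1),s['ft_torque'].round(2),s['joints'].round(2))
E
python3 st.py
```

```text
[ 0.5762 -0.2195  0.0712] yaw 1.227 [-6.1  0.7  9.6] [ 0.22  1.18 -0.11] [ 0.27  0.58  0.01  1.76 -0.01  0.8  -0.06]
```

Call:
send_rows(
  deltas=[
    [[0,0,0],[0,0,0.02],0.015],
    [[0,0,0],[0,0,0.02],0.015],
    [[0,0,0],[0,0,0.02],0.015],
    [[0,0,0],[0,0,0.02],0.015],
    [[0,0,0],[0,0,0.02],0.015],
    [[0,0,0],[0,0,0.02],0.015],
    [[0,0,0],[0,0,0],0.015],
    [[0,0,0],[0,0,0],0.015],
    [[0,0,0],[0,0,0],0.015],
    [[0,0,0],[0,0,0],0.015],
  ],
)

```text
clock: 58.75
position: [0.5761, -0.2195, 0.0712]
ee_rot: [-2.456, -1.959, 0.001]
force: [-5.5, 1.2, 9.0]
width: 0.302
```

```bash
python3 st.py
```

```text
[ 0.5761 -0.2195  0.0712] yaw 1.347 [-5.5  1.2  9. ] [ 0.25  1.14 -0.17] [ 0.29  0.58 -0.02  1.75  0.02  0.81  0.04]
```

Call:
send_rows(
  deltas=[
    [[0,0,0],[0,0,0.02],0.015],
    [[0,0,0],[0,0,0.02],0.015],
    [[0,0,0],[0,0,0.02],0.015],
    [[0,0,0],[0,0,0.02],0.015],
    [[0,0,0],[0,0,0],0.015],
    [[0,0,0],[0,0,0],0.015],
    [[0,0,0],[0,0,0],0.015],
    [[0,0,0],[0,0,0],0.015],
    [[0,0,0],[0,0,0],0.015],
    [[0,0,0],[0,0,0],0.015],
  ],
)

```text
clock: 59.75
position: [0.5762, -0.2195, 0.0712]
ee_rot: [-2.376, -2.055, 0.001]
force: [-6.2, 1.1, 9.8]
width: 0.302
```

```bash
python3 st.py; python3 - <<'E'
from h import *
c=cam('wrist');save('w11',get_image('wrist'));s=get_image('side');save('s11',s);a=get_image('scene');save('a11',a)
save('z11',cv2.resize(np.hstack([s[110:230,210:410],a[140:260,180:380]]),(800,240),interpolation=cv2.INTER_CUBIC))
E
```

```text
[ 0.5762 -0.2195  0.0712] yaw 1.426 [-6.2  1.1  9.8] [ 0.26  1.13 -0.62] [ 0.31  0.58 -0.04  1.75  0.03  0.81  0.1 ]
```

View pics/z11.png

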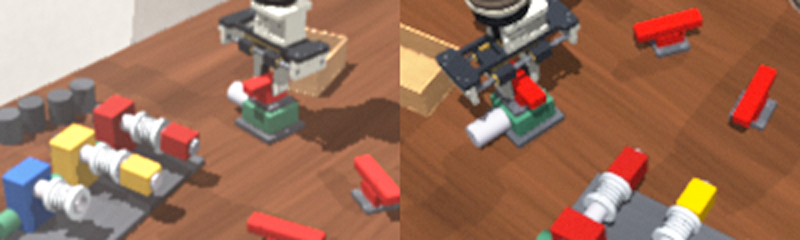

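Call:
send_rows(
  deltas=[
    [[0,0,0],[0,0,0.02],0.015],
    [[0,0,0],[0,0,0.02],0.015],
    [[0,0,0],[0,0,0],0.015],
    [[0,0,0],[0,0,0],0.015],
    [[0,0,0],[0,0,0],0.015],
    [[0,0,0],[0,0,0],0.015],
    [[0,0,0],[0,0,0],0.015],
    [[0,0,0],[0,0,0],0.015],
    [[0,0,0],[0,0,0],0.015],
    [[0,0,0],[0,0,0],0.015],
  ],
)

```text
clock: 60.9
position: [0.5761, -0.2195, 0.0712]
ee_rot: [-2.335, -2.101, 0.0]
force: [-5.5, 1.8, 9.2]
width: 0.302
```

```bash
python3 st.py
```

```text
[ 0.5761 -0.2195  0.0712] yaw 1.465 [-5.5  1.8  9.2] [ 0.37  1.24 -1.02] [ 0.31  0.58 -0.05  1.75  0.04  0.81  0.13]
```

The torque climbs from 0.17 to 0.62 to 1.02 N·m, so that's the stop. Relaxing the turn, then releasing and retreating.

Call:
send_rows(
  deltas=[
    [[0,0,0.001],[0,0,-0.03],0.015],
    [[0,0,0.001],[0,0,-0.03],0.015],
    [[0,0,0],[0,0,0],0.015],
    [[0,0,0],[0,0,0],0.04],
    [[0,0,0],[0,0,0],0.06],
    [[0,0,0],[0,0,0],0.08],
    [[0,0,0],[0,0,0],0.08],
    [[0,0,0],[0,0,0],0.08],
    [[0,0,0],[0,0,0],0.08],
    [[0,0,0],[0,0,0],0.08],
  ],
)

```text
clock: 61.9
position: [0.5768, -0.2191, 0.0723]
ee_rot: [2.395, 2.033, 0.0]
force: [-0.1, -0.3, -0.2]
width: 0.85
```

Call:
send_rows(
  deltas=[
    [[0,0,0.02],[0,0,0],0.08],
    [[0,0,0.03],[0,0,0],0.08],
    [[0,0,0.04],[0,0,0],0.08],
    [[0,0,0.04],[0,0,0],0.08],
    [[0,-0.02,0.03],[0,0,0],0.08],
    [[0,-0.02,0.02],[0,0,0],0.08],
    [[0,-0.02,0],[0,0,0],0.08],
    [[0,-0.02,0],[0,0,0],0.08],
    [[0,0,0],[0,0,0],0.08],
    [[0,0,0],[0,0,0],0.08],
  ],
)

```text
clock: 62.9
position: [0.5765, -0.2989, 0.2519]
ee_rot: [-2.395, -2.032, -0.0]
force: [0.7, 0.7, -0.1]
width: 0.873
```

```bash
python3 st.py; python3 - <<'E'
from h import *
w=get_image('wrist');c=cam('wrist');save('w12',w);np.save('w12.npy',np.array(c,dtype=object),allow_pickle=True)
s=get_image('side');print('handle',proj(c,[.5765,-.219,.1]))
save('z12',np.vstack([cv2.resize(w[:220],(800,275)),cv2.resize(s[120:240,190:430],(640,320),interpolation=cv2.INTER_CUBIC)[:,:,:].repeat(1,0) if 0 else cv2.resize(s[120:225,190:430],(800,325),interpolation=cv2.INTER_CUBIC)]))
E
```

```text
[ 0.5765 -0.2989  0.2519] yaw 1.407 [ 0.7  0.7 -0.1] [ 0.03  0.   -0.02] [ 0.4   0.46 -0.01  1.47  0.    1.21  0.23]
handle [304.58133895 115.21810974]
```

View pics/z12.png

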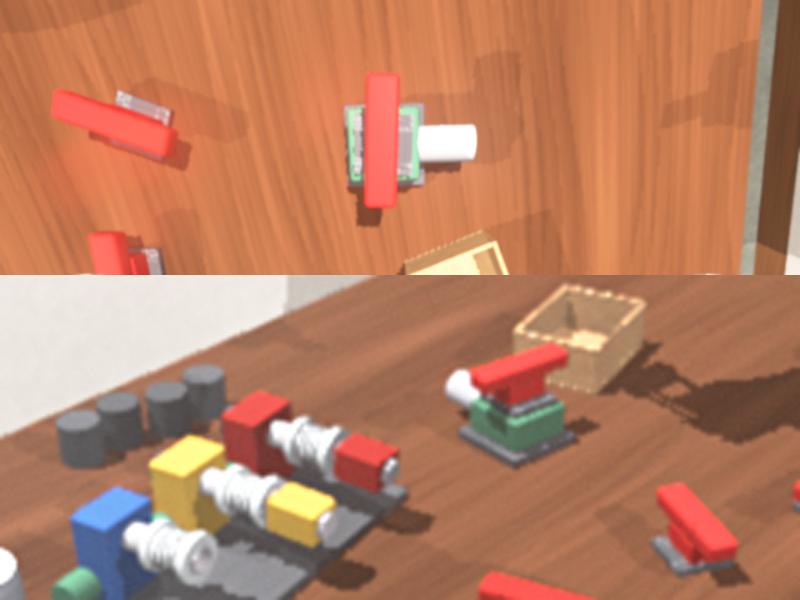

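```bash
python3 - <<'E'
from h import *
c=np.load('w12.npy',allow_pickle=True);hsv=cv2.cvtColor(cv2.imread('pics/w12.png'),cv2.COLOR_BGR2HSV)
m=cv2.inRange(hsv,(0,150,70),(6,255,255))|cv2.inRange(hsv,(174,150,70),(180,255,255))
q=min((q for q in cv2.findContours(m,cv2.RETR_EXTERNAL,cv2.CHAIN_APPROX_NONE)[0] if cv2.contourArea(q)>100),key=lambda q:np.hypot(*(q[:,0].mean(0)-(304,112))))
W=np.array([onz(c,*p,.1)[:2] for p in q[:,0].astype(float)])*1000
print(cv2.minAreaRect(W.astype(np.float32)))
E
python3 st.py | head -1
```

```text
((577.060302734375, -218.11305236816406), (109.72879028320312, 29.343612670898438), 79.36333465576172)
[ 0.5769 -0.2977  0.252 ] yaw 1.409 [ 0.3  0.4 -0.7] [-0.03 -0.04  0.02] [ 0.4   0.46 -0.01  1.47  0.    1.21  0.23]
```

```bash
python3 -c "
from cell import job
print(job.sign_off())"
```

```text
the job is handed in; nothing more can be done
None
```

The job is handed in at about 63 s on the robot's clock, and my last checks found everything where it should be; the sign-off gave no verdict.

- **Plugs:** Only the red and yellow plugs were there; no blue plug showed in any view. I pushed each one home until it met the mouth with about 10 N. I then eased its sleeve forward. In the last pictures both plug bodies are at their mouths and all three sleeves are forward, including the unused blue one.
- **T-handle:** I used the handle farthest from the base and seated it on the spindle. I turned it anticlockwise until the torque climbed from 0.17 to 1.02 N·m, which I took as the open stop.
- **Final measurement:** The bar's centre is within about 1 mm of the spindle axis, and its apparent length fits a fully seated height. It lies at 79.4°.
- **Spindle angle:** The bar stands about 1.52 rad from the valve block. That is 0.17 rad past the nominal 1.35 rad stop, slightly more than the roughly 0.14 rad of play I worked out for the bore. I put the rest down to error in measuring the angles, and allowing for all of the play still leaves the spindle above 1.2 rad.
- **Not touched:** The arm never came near the oil can, the wrench or the bin. I did not measure where they were at the end. The gripper is clear and reads no contact force.

I viewed 16 pictures, two over the budget of 14.

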